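Pack the refill jars

ROBOT

A 7-joint arm with a two-finger parallel gripper is mounted at the origin on the work surface. World frame = base frame: x ahead of the robot, y to its left, z up, the work surface at z = 0. Lengths are in m, angles in rad, forces in N, time in s.
With the tool pointing down it reaches from about 0.4 to 0.85 m from the base axis. Payload 4.5 kg.
Tool frame: the origin (TCP) lies at the very end of the fingers, on their centre line; the grasp point (between the pads) lies 19 mm behind it; y points along the fingers, x is the direction in which the jaws open and shut, and the axes are right-handed (so a half turn about y gives the same grasp; the last joint's range is limited). The gripper opens to 88 mm and grips with 3 to 60 N. Pads are 18 mm wide; open, the fingers measure 123 mm over their backs; the gripper's body (75 mm by 187 mm) begins 45 mm behind the grasp point.
Start: joints at [1.298, 0.689, -0.195, 1.565, 0.157, 0.902, -0.215], TCP at [0.189, -0.596, 0.201] pointing down, gripper open.
Joint ranges: [-3.01, 3.01], [-0.46, 2.08], [-1.47, 1.51], [0.13, 2.56], [-1, 4.14], [0.04, 2.09], [-2.66, 2.66]. Speed limits (rad/s): [2.57, 2.57, 3.14, 3.14, 3.14, 3.14, 3.14].

INTERFACE

Orientations are given as a unit quaternion [x, y, z, w].
In Python, from plant import r gives the robot as it stands.
- The arm moves only by the shell command python3 -m inch 'ROWS' [OPENING] [FORCE]. ROWS is JSON, a list of rows, each a list of 6 numbers: the shift along the tool's x, y, z in mm, then the turn, a rotation vector about the tool's x, y, z in rad. In form: [[x, y, z, ax, ay, az], ...]. A call has 1 to 12 rows; each row shifts and turns the commanded pose from where the row before left it, along the tool's axes as they then stand; what a row does not reach is not made up. A row lasts 1/12 s, in which the tool goes at most 41.7 mm and 7.16 degrees, less where a joint would pass 70% of its speed; a pose out of reach is approached as far as the arm can. A call is refused whole if a number of a shift passes 41.7 or a number of a turn 0.125, either way. A call with a gripper value outside its range is refused whole. OPENING is the finger opening in mm, from 0 to 88.1, set as the call begins (- or left out, the last holds). The fingers move at their own pace and stop on an object; FORCE is the grip in N (left out, the last holds). Time passes only in rows, so rows that do not move let the fingers close. It gives the time, the measured TCP pose, the force and the opening at its end, in the units of the state.
- r.get_state(): the state, without advancing time (a new reading comes with each control period).
- r.snapshot(name): name is "side" or "top" or "wrist"; returns a dict with "img" (384x512x3 uint8, red, green, blue), "range_z" (384x512 float32, m along the optical axis (not along the pixel's ray), 0 where there is no reading), "mtx" (3x3 intrinsics, pixels), "camera_from_world" (4x4, takes a point from world to camera coordinates); the wrist camera has in their place "tool_from_camera" (4x4, takes a point from camera to tool coordinates, whose origin is the TCP and whose axes are the tool frame's). Camera axes: x right, y down, z forward; pixel columns grow to the right and rows downward; lengths in m; the calibration is good to about 2 mm. A picture is of the moment at which its call begins: read the wrist's pose just before it.
- r.finish_job(): hands the job in, once; it reports no verdict.
The state is a dict: "clock": time; "q": joint angles; "qd": joint speeds; "joint_torque": joint torques, N m; "tool_pos": TCP position; "eef_rot": TCP orientation; "contact_force": force on the tool from outside, world axes, zero at the start; "moment": the same for the moment, N m; "opening": opening from 0.0 (shut) to 1.0 (fully open).
Only numpy, scipy, OpenCV 4.12 (cv2) and the standard library are available. Lean on these libraries where they do the work, as an engineer would, in place of code of your own. Each camera call takes 0.05 s, during which the arm holds its last target.

TASK

I am off to the refill shop: stand the two glass storage jars upright in the wooden carrying caddy, the wide jar in the larger bay and the slim jar in the smaller bay, and fit each jar's own knobbed steel lid fully home on it. It is glass, so set it down gently and do not tip it over. The jam jar, the drinking glass, the big pot lid and the ceramic dish do not belong and must stay where they stand.

Things in the scene. Friction and masses are not known exactly. Their poses are not given: they have to be found in the camera images.
- jar_wide: Wide clear-glass storage jar, open, standing upright. 114 mm tall; body 80 mm diameter up to 70 mm height, a sloping shoulder up to 82 mm, then a straight plain neck 62 mm outside diameter up to the rim at 114 mm (the place to grip it); mouth 54 mm inside. 0.3 kg or so. Origin: centre of the underside, z up along its axis; round, so its yaw does not matter.
- jar_slim: Slim clear-glass storage jar, open, standing upright. A plain straight cylinder 52 mm outside diameter, 130 mm tall, the slimmest and tallest glass on the bench; mouth 44 mm inside. 0.22 kg or so. Origin: centre of the underside, z up; round.
- lid_wide: Steel lid of the wide jar: steel disc 74 mm diameter with an upright steel knob (20 mm diameter, 24 mm high) in its middle and a black plug 47 mm diameter beneath (12 mm deep, tapered foot). It lies plug down, 40 mm high in all: plug 0 to 12 mm, disc 12 to 16 mm, knob 16 to 40 mm. Origin: centre of the plug's underside, z up; round. On its jar the disc rests on the rim with the plug in the mouth (3.5 mm play all round), the origin 102 mm above the jar's origin.
- lid_slim: Steel lid of the slim jar: the same kind, the smallest of the three lids: disc 58 mm diameter, same knob (20 mm diameter, 24 mm high) and same heights, plug 37 mm diameter. Origin: centre of the plug's underside, z up; round. On its jar the origin lies 118 mm above the jar's origin (3.5 mm play all round).
- pot_lid: Look-alike to leave alone: old cooking-pot lid, steel disc 104 mm diameter, the largest lid, with a black plastic knob (20 mm diameter, top at 39 mm). Origin: centre of the underside, z up.
- jam_jar: Look-alike to leave alone: clear-glass jam jar without lid, 70 mm diameter, 92 mm tall, short threaded neck 58 mm diameter in its top 14 mm. Origin: centre of the underside, z up.
- tumbler: Look-alike to leave alone: clear drinking glass, flaring from 54 mm diameter at the foot to 74 mm at the rim, 100 mm tall. Origin: centre of the underside, z up.
- dish: To leave alone: empty grey ceramic dish, 176 mm diameter, 34 mm high. Origin: centre of the underside, z up.
- caddy: Open wooden carrying caddy, loose, 1.2 kg, 188 mm long (its x) by 112 mm (its y), any yaw. Floor 8 mm thick; long sides and the cross divider reach 62 mm height, the two ends 78 mm; all walls 8 mm thick. The larger bay, 96 by 96 mm inside, is centred 38 mm along -x from the origin; the smaller bay, 68 mm (x) by 96 mm (y) inside, is centred 52 mm along +x; the divider between them is at x = +10 to +18 mm. Origin: centre of the underside, z up.
There are look-alikes about, which are no part of the job. Of the things shaped like the caddy, the wooden one is meant.

How it is judged:
By the outcome, as a careful person would: the job done as asked, in the order asked, and still so for the second after the job is handed in, with the robot touching nothing.
It also fails if it takes over 96 s, if anything falls off the work surface, if the arm or the gripper's body presses on something with over 40 N, if the wrist force passes 120 N, or if a joint passes its speed limit or range.

## Working session

There is one attempt and no reset: what is moved stays moved. The work goes in short steps, Python scripts to look and compute and a shell command to move; the robot and the scene stay as the last step left them, time stands still between calls to the robot, and variables do not carry over. Pictures are saved under pics/ and viewed, and the job is handed in when it is done.

```bash
ls; mkdir -p pics
python3 - <<'E'
from plant import r
import cv2,numpy as np
s=r.get_state();print(s)
for n in("side","top","wrist"):
    d=r.snapshot(n);cv2.imwrite(f"pics/{n}0.png",d["img"][:,:,::-1]);np.savez(f"{n}0.npz",**d)
    print(n,d["mtx"].tolist());print(d.get("camera_from_world",d.get("tool_from_camera")))
E
```

```text
pics
{'clock': 0.0, 'q': array([ 1.29782766,  0.68998499, -0.19451008,  1.56633665,  0.15733244,
        0.90247799, -0.21514029]), 'qd': array([-0.00230851, -0.00064204, -0.00079979,  0.00035464,  0.00091176,
        0.00049372,  0.00050645]), 'joint_torque': array([ 3.97643298e-04, -5.27557325e+01, -1.26726955e+00, -1.53429294e+01,
       -5.27375902e-02,  6.55574055e-03,  1.71024426e-04]), 'tool_pos': array([ 0.18846716, -0.59518223,  0.19991133]), 'eef_rot': array([-0.57020137,  0.4182683 , -0.41717301,  0.57086662]), 'contact_force': array([ 0.32615784, -0.30074938,  0.20876023]), 'moment': array([-0.0298896 , -0.04741369,  0.03737417]), 'opening': 1.001823893164289}
side [[466.9427064561635, 0.0, 255.30086259781746], [0.0, 466.9427064561635, 197.96847798958177], [0.0, 0.0, 1.0]]
[[-0.98753614 -0.15701625  0.01087532  0.51898186]
 [-0.11705187  0.68647726 -0.71766833 -0.02869644]
 [ 0.10521993 -0.70999639 -0.69630015  1.37988226]
 [ 0.          0.          0.          1.        ]]
top [[391.65288583758775, 0.0, 262.4600934722326], [0.0, 391.65288583758775, 186.70621600646757], [0.0, 0.0, 1.0]]
[[-0.01766502 -0.99983485  0.00426732  0.17821939]
 [-0.99475137  0.01714467 -0.100875    0.49513752]
 [ 0.10078518 -0.00602688 -0.99488996  1.37280326]
 [ 0.          0.          0.          1.        ]]
wrist [[314.6615643774702, 0.0, 260.3905653087609], [0.0, 314.6615643774702, 198.7353147873032], [0.0, 0.0, 1.0]]
[[ 9.99999520e-01 -9.50807071e-04  2.35618941e-04  7.23870475e-04]
 [-5.26119960e-04 -3.18430143e-01  9.47946184e-01 -1.84963579e-01]
 [-8.26285761e-04 -9.47945853e-01 -3.18430491e-01  8.19435322e-02]
 [ 0.00000000e+00  0.00000000e+00  0.00000000e+00  1.00000000e+00]]
```

View pics/side0.png

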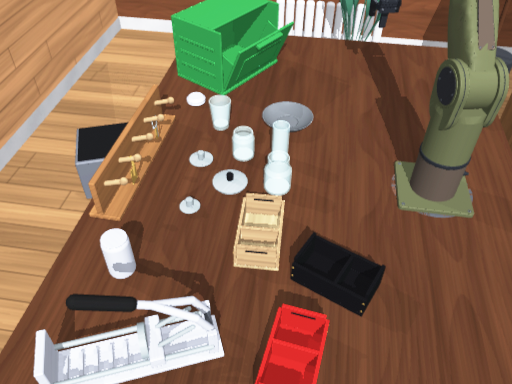

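View pics/top0.png

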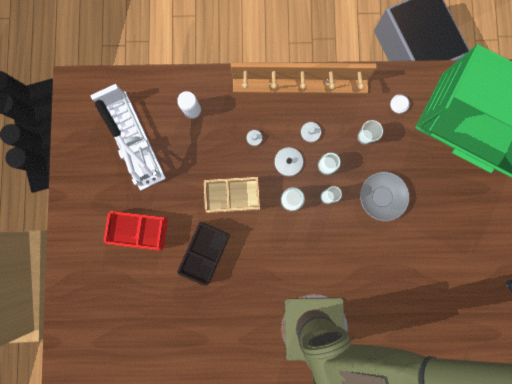

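View pics/wrist0.png

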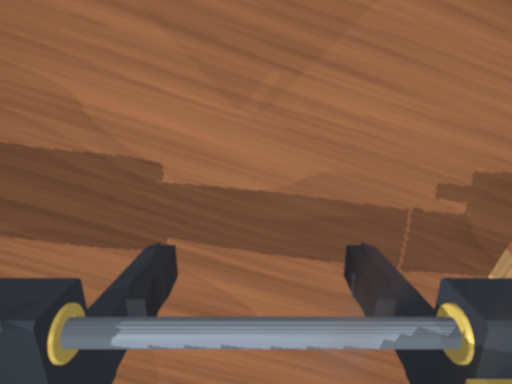

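The views show:
- **Top view:** wooden caddy (232,194), wide jar (292,199), slim jar (331,195), slim lid (255,137), wide lid (311,131), pot lid (289,161), jam jar (329,163), tumbler (371,131), dish (385,196).
- **Side view:** wooden caddy (260,232), the same layout.
- **Wrist view:** bare table only.

I'll zoom in to measure them.

```bash
cat > h.py <<'E'
import numpy as np,cv2
def load(n): return dict(np.load(n+".npz"))
def ray(d,u,v,z):
    """world point on plane z for fixed cam"""
    T=np.linalg.inv(d["camera_from_world"]);dirn=T[:3,:3]@np.linalg.inv(d["mtx"])@[u,v,1];o=T[:3,3]
    return o+dirn*(z-o[2])/dirn[2]
def proj(d,p):
    c=(d["camera_from_world"]@np.append(p,1))[:3];q=d["mtx"]@c;return q[:2]/q[2]
def pts(d):
    z=d["range_z"];v,u=np.mgrid[:z.shape[0],:z.shape[1]]
    c=np.stack([u,v,np.ones_like(u)],-1)@np.linalg.inv(d["mtx"]).T*z[...,None]
    T=np.linalg.inv(d["camera_from_world"]);return c@T[:3,:3].T+T[:3,3]
E
python3 - <<'E'
from h import *
t=load("top0");s=load("side0")
c=t["img"][100:230,190:420,::-1];cv2.imwrite("pics/tz.png",cv2.resize(c,None,fx=3.4,fy=3.4,interpolation=cv2.INTER_CUBIC))
c=s["img"][85:285,150:350,::-1];cv2.imwrite("pics/sz.png",cv2.resize(c,None,fx=3,fy=3,interpolation=cv2.INTER_CUBIC))
P=pts(t)
m=P[...,2].copy();m=np.clip(m/0.15,0,1)*255
cv2.imwrite("pics/th.png",cv2.resize(m[100:230,190:420].astype(np.uint8),None,fx=3.4,fy=3.4,interpolation=cv2.INTER_NEAREST))
E
```

```text
(no output)
```

View pics/tz.png

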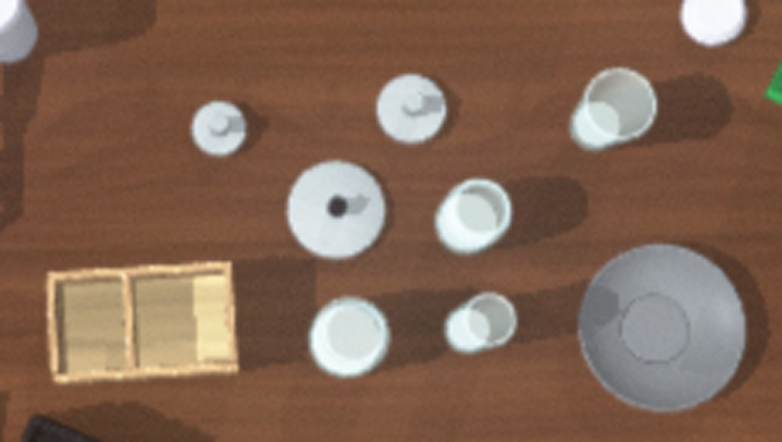

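View pics/sz.png

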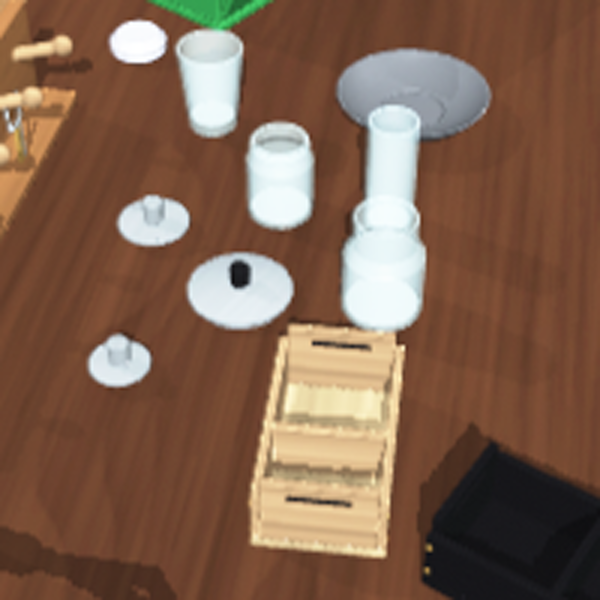

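View pics/th.png

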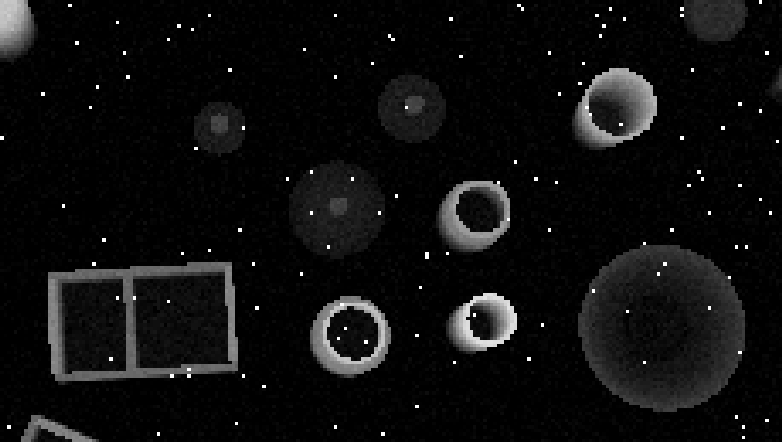

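Zoomed, the top view shows the caddy's small bay on the image left (world +y). The depth image resolves the jar rims, lid discs and knobs, so I'll measure with depth, masks and circle fits.

```bash
cat >> h.py <<'E'
def enc(d,P,u0,v0,rad,zlo,zhi):
    v,u=np.mgrid[:384,:512];m=(np.hypot(u-u0,v-v0)<rad)&(P[...,2]>zlo)&(P[...,2]<zhi)&(d["range_z"]>0)
    n,l,st,_=cv2.connectedComponentsWithStats(m.astype(np.uint8),connectivity=8)
    k=1+np.argmax(st[1:,4]);m=l==k
    return m
def circ(d,P,u0,v0,rad,zlo,zhi,zpl):
    m=enc(d,P,u0,v0,rad,zlo,zhi);vv,uu=np.where(m)
    q=np.array([ray(d,a,b,zpl)[:2] for a,b in zip(uu,vv)]).astype(np.float32)
    c,rr=cv2.minEnclosingCircle(q*1000);return np.round(c,1),round(2*rr,1),len(uu),np.round(P[m].mean(0)*1000,1)
E
python3 - <<'E'
from h import *
t=load("top0");P=pts(t)
A=dict(wide=(294,197,14,.10,.13,.114),slim=(333,194,12,.118,.145,.130),lw=(311,131,14,.008,.025,.016),lwk=(311,131,14,.032,.05,.04),ls=(255,137,12,.008,.025,.016),lsk=(255,137,12,.032,.05,.04),pot=(289,161,20,.008,.028,.016),jam=(330,161,14,.08,.1,.092),tum=(372,130,16,.09,.11,.1),dish=(385,196,30,.015,.045,.034))
for k,a in A.items(): print(k,*circ(t,P,*a))
m=enc(t,P,232,194,40,.05,.09);vv,uu=np.where(m)
q=np.array([ray(t,a,b,.065)[:2] for a,b in zip(uu,vv)]).astype(np.float32)*1000
print("caddy",cv2.minAreaRect(q),P[m].mean(0))
e=[(P[..., 2]>.069)&m];vv,uu=np.where(e[0]);q=np.array([ray(t,a,b,.078)[:2] for a,b in zip(uu,vv)])*1000
for s in (q[:,1]>q[:,1].mean(),q[:,1]<q[:,1].mean()): print(s.sum(),q[s].mean(0),cv2.minAreaRect(q[s].astype(np.float32)))
E
```

```text
wide [451.8  67. ] 61.4 67 [451.4  67.2 113. ]
slim [460.8 -62.6] 53.3 77 [460.3 -63.4 128. ]
lw [698.8  -8.9] 73.7 283 [698.7  -8.9  15.3]
lwk [698.2  -9.7] 19.0 24 [698.3  -9.8  39.1]
ls [680.6 196.8] 57.8 163 [680.  197.1  15.5]
lsk [680.8 196.6] 18.9 24 [680.7 196.7  38.9]
pot [591.1  74. ] 103.4 576 [591.1  73.6  14.7]
jam [576.2 -65. ] 60.8 95 [576.4 -66.1  89.2]
tum [ 678.5 -207.5] 75.6 105 [ 681.1 -210.    98.4]
dish [ 457.8 -261.1] 173.9 1120 [ 459.4 -267.1   25.1]
caddy ((470.9346008300781, 278.2335205078125), (111.97496032714844, 189.63180541992188), 2.465700626373291) [0.47166142 0.28289658 0.06542872]
71 [465.39153916 365.62468139] ((475.4532165527344, 348.4447021484375), (85.75039672851562, 83.55989074707031), 26.82175636291504)
67 [474.64534446 187.73384086] ((476.6923522949219, 187.67990112304688), (93.33600616455078, 7.829842567443848), 2.433124303817749)
```

```bash
cat >> h.py <<'E'
from scipy.spatial.transform import Rotation as Ro
def tgt(yaw):  # tool y down, tool x (jaws) at world yaw (deg)
    a=np.radians(yaw);x=np.array([np.cos(a),np.sin(a),0]);y=np.array([0,0,-1.]);return np.stack([x,y,np.cross(x,y)],1)
def plan(p,yaw=None):
    """from measured pose: local turn, then local shift (mm) after the turn"""
    from plant import r
    s=r.get_state();R=Ro.from_quat(s["eef_rot"]).as_matrix();Rt=R if yaw is None else tgt(yaw)
    d=(np.array(p)-s["tool_pos"]*1000)
    print("t",round(float(s["clock"]),2),"pos",np.round(s["tool_pos"]*1000,1),"x-yaw",np.round(np.degrees(np.arctan2(R[1,0],R[0,0])),1),"tilt",np.round(R[:,1],3),"q",np.round(s["q"],2))
    print(" turn",np.round(Ro.from_matrix(R.T@Rt).as_rotvec(),3)," shift after turn",np.round(Rt.T@d,1)," shift before turn",np.round(R.T@d,1))
E
python3 - <<'E'
from h import *
plan([452,67,250],0);plan([452,67,250],180)
s=load("side0");P=pts(s);t=load("top0");
for n,p in dict(wide=(451.8,67,114),slim=(460.8,-62.6,130),lwk=(698.2,-9.5,40),lsk=(680.7,196.7,40),cadN=(470.9-93*-.043,278.2-93,78),cadF=(470.9+93*-.043,278.2+93,78)).items(): print(n,proj(s,np.array(p)/1000),proj(t,np.array(p)/1000))
A=dict(wide=(278,158,16,.10,.125,.114),slim=(281,126,12,.118,.145,.130),lw=(201,158,14,.008,.025,.016),lwk=(201,155,14,.03,.05,.04),ls=(190,206,12,.008,.025,.016),lsk=(190,202,12,.03,.05,.04))
for k,a in A.items(): print(k,*circ(s,P,*a))
m=enc(s,P,260,232,50,.05,.09);vv,uu=np.where(m);q=P[m][:,:2].astype(np.float32)*1000
print(cv2.minAreaRect(q))
E
```

```text
t 0.15 pos [ 188.5 -595.3  200.1] x-yaw -72.4 tilt [-0.001  0.001 -1.   ] q [ 1.3   0.69 -0.19  1.57  0.16  0.9  -0.22]
 turn [-1.000e-03 -1.264e+00 -1.000e-03]  shift after turn [263.5 -49.9 662.3]  shift before turn [-551.9  -49.2  451.2]
t 0.15 pos [ 188.5 -595.3  200.1] x-yaw -72.4 tilt [-0.001  0.001 -1.   ] q [ 1.3   0.69 -0.19  1.57  0.16  0.9  -0.22]
 turn [ 1.000e-03  1.878e+00 -1.000e-03]  shift after turn [-263.5  -49.9 -662.3]  shift before turn [-551.9  -49.2  451.2]
wide [278.11268031 155.81503765] [293.60454274 197.3216261 ]
slim [280.69288552 124.02202255] [333.25270421 193.55682116]
lwk [200.33695137 150.48316251] [311.45177165 129.88920936]
lsk [188.50169821 197.22285649] [253.98562656 135.62440143]
cadN [263.47234307 193.04144817] [258.08045485 191.97068465]
cadF [255.49589081 246.50312608] [203.76153603 195.23562445]
wide [448.7  79.5] 79.6 209 [450.   71.2 108.3]
slim [458.3 -50.9] 68.6 141 [459.3 -58.5 125. ]
lw [696.2  -3.5] 75.5 253 [ 6.956e+02 -4.000e-01  1.560e+01]
lwk [695.8   2.3] 30.3 33 [696.   -3.5  36.7]
ls [677.9 202.5] 58.9 203 [677.  206.1  15.8]
lsk [678.3 205.1] 27.7 43 [678.1 202.7  38.3]
((469.5640869140625, 281.13006591796875), (112.24445343017578, 193.52468872070312), 2.5808849334716797)
```

Both cameras agree to about 2 mm: wide rim Ø61.4 at z 113, slim Ø53.3 at 128, caddy 112×190. Moving toward the wide jar.

```bash
python3 -m inch '[[0,-4,38,0,-0.065,0],[0,-4,40,0,-0.065,0],[0,-4,40,0,-0.065,0],[0,-4,40,0,-0.065,0],[0,-4,40,0,-0.065,0],[0,-4,40,0,-0.065,0],[0,-4,40,0,-0.065,0],[0,-4,40,0,-0.065,0],[0,-4,40,0,-0.065,0],[0,-4,40,0,-0.065,0],[0,-4,40,0,-0.065,0],[0,-4,40,0,-0.065,0]]' 88; python3 -c "
from h import *
plan([452,67,180],0)"
```

```text
clock: 1.15
tool_pos: [0.5564, -0.3063, 0.2485]
eef_rot: [0.687, -0.168, 0.168, -0.687]
contact_force: [0.3, -0.1, 0.3]
opening: 0.999
t 1.15 pos [ 556.4 -306.3  248.5] x-yaw -27.6 tilt [-0.  0. -1.] q [ 0.64  0.67 -0.39  1.47  0.27  1.06 -0.29]
 turn [ 0.    -0.481 -0.   ]  shift after turn [-104.4   68.5  373.3]  shift before turn [-265.3   68.6  282.7]
```

```bash
python3 -m inch '[[-16,3,28,0,-0.04,0],[-16,3,28,0,-0.04,0],[-16,3,28,0,-0.04,0],[-16,3,28,0,-0.04,0],[-16,3,28,0,-0.04,0],[-16,3,28,0,-0.04,0],[-16,3,28,0,-0.04,0],[-16,3,28,0,-0.04,0],[-16,3,28,0,-0.04,0],[-16,3,28,0,-0.04,0],[-16,3,28,0,-0.04,0],[-16,3,28,0,-0.04,0]]' ; python3 -c "
from h import *
plan([452,67,180],0)"
```

```text
clock: 2.15
tool_pos: [0.4579, 0.0643, 0.2125]
eef_rot: [-0.707, 0.001, -0.001, 0.707]
contact_force: [1.3, 0.9, -0.1]
opening: 0.998
t 2.15 pos [457.9  64.3 212.5] x-yaw -0.1 tilt [ 0.  0. -1.] q [ 0.1   0.5  -0.52  2.01  0.36  0.72 -0.64]
 turn [-0.    -0.002  0.   ]  shift after turn [-5.9 32.5  2.7]  shift before turn [-5.9 32.5  2.7]
```

```bash
python3 -m inch '[[-6,0,3,0,0,0],[0,0,0,0,0,0],[0,0,0,0,0,0]]'
cat >> h.py <<'E'
def wsnap(name):
    from plant import r
    s=r.get_state();d=r.snapshot("wrist")
    T=np.eye(4);T[:3,:3]=Ro.from_quat(s["eef_rot"]).as_matrix();T[:3,3]=s["tool_pos"]
    d["camera_from_world"]=np.linalg.inv(T@d["tool_from_camera"])
    cv2.imwrite(f"pics/{name}.png",d["img"][:,:,::-1]);np.savez(name+".npz",**d);return d
def tsnap(name,cam="top"):
    from plant import r
    d=r.snapshot(cam);cv2.imwrite(f"pics/{name}.png",d["img"][:,:,::-1]);np.savez(name+".npz",**d);return d
E
python3 - <<'E'
from h import *
d=wsnap("w1");P=pts(d);plan([452,67,180],0)
u,v=proj(d,np.array([.452,.067,.114]));print(u,v)
print(circ(d,P,u,v,150,.108,.122,.114))
E
```

```text
clock: 2.4
tool_pos: [0.4528, 0.0652, 0.2127]
eef_rot: [0.707, -0.002, 0.002, -0.707]
contact_force: [0.2, -0.6, -0.4]
opening: 1.0
t 2.45 pos [453.3  64.6 212.7] x-yaw -0.4 tilt [ 0.    -0.001 -1.   ] q [ 0.1   0.49 -0.51  2.02  0.36  0.71 -0.65]
 turn [ 0.001 -0.006  0.   ]  shift after turn [-1.3 32.7  2.4]  shift before turn [-1.3 32.7  2.4]
260.43769266862006 183.24327506140978
(array([450.7,  68.3]), 62.7, 970, array([450.3,  67.9, 114.1]))
```

View pics/w1.png

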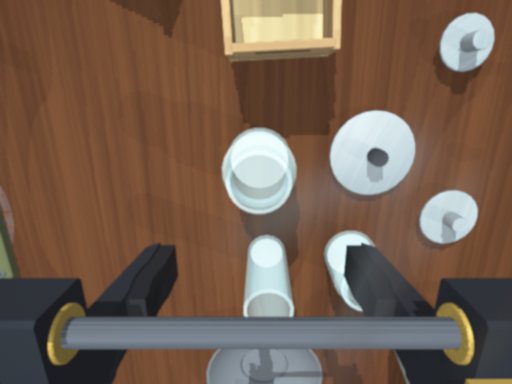

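The wrist view shows the wide jar's rim centre at about (260,170), with slim jar and tumbler behind it. Its position matches the top camera within 1.5 mm. Descending onto the neck.

```bash
python3 -m inch '[[-1,15,2,0,0,0],[-1,20,1,0,0,0],[0,20,0,0,0,0],[0,20,0,0,0,0],[0,18,0,0,0,0],[0,14,0,0,0,0],[0,10,0,0,0,0],[0,8,0,0,0,0],[0,0,0,0,0,0]]' 88; python3 -c "
from h import *
plan([451.2,67.8,87],0)"
```

```text
clock: 3.2
tool_pos: [0.4507, 0.0675, 0.0864]
eef_rot: [0.708, -0.003, 0.002, -0.707]
contact_force: [0.5, 0.5, 0.2]
opening: 0.996
t 3.2 pos [450.7  67.5  86.4] x-yaw -0.4 tilt [-0.002 -0.001 -1.   ] q [-0.06  0.7  -0.3   2.16  0.58  0.36 -0.85]
 turn [ 0.001 -0.006 -0.002]  shift after turn [ 0.5 -0.6  0.3]  shift before turn [ 0.5 -0.6  0.3]
```

```bash
python3 -m inch '[[0,-0.5,0,0,0,0],[0,0,0,0,0,0],[0,0,0,0,0,0],[0,0,0,0,0,0],[0,0,0,0,0,0],[0,0,0,0,0,0]]' 50 25;python3 -m inch '[[0,0,0,0,0,0],[0,-3,0,0,0,0],[0,-8,0,0,0,0],[0,-15,0,0,0,0],[0,-22,0,0,0,0],[0,-22,0,0,0,0],[0,-22,0,0,0,0],[0,-15,0,0,0,0],[0,-8,0,0,0,0],[0,0,0,0,0,0]]'; python3 -c "
from h import *
plan([472.6,240.2,210],0)"
```

```text
clock: 3.7
tool_pos: [0.4509, 0.069, 0.0885]
eef_rot: [-0.707, 0.001, -0.002, 0.707]
contact_force: [-0.6, 0.2, -0.2]
opening: 0.579
clock: 4.53
tool_pos: [0.4516, 0.0693, 0.205]
eef_rot: [-0.707, 0.0, -0.003, 0.707]
contact_force: [-0.2, 0.2, 0.3]
opening: 0.566
t 4.53 pos [451.6  69.3 205. ] x-yaw -0.2 tilt [ 0.004  0.001 -1.   ] q [ 0.09  0.5  -0.52  2.04  0.38  0.69 -0.68]
 turn [-0.001 -0.004  0.004]  shift after turn [ 21.   -5.  170.9]  shift before turn [ 20.3  -4.8 171. ]
```

The opening went to 50 mm, less than the 62 mm neck, so it may have missed. I'll look.

Run:
```python
from h import *
d=wsnap("w2");t=tsnap("t2");s=tsnap("s2","side")
cv2.imwrite("pics/t2z.png",cv2.resize(t["img"][130:240,200:370,::-1],None,fx=4,fy=4));cv2.imwrite("pics/s2z.png",cv2.resize(s["img"][85:285,150:350,::-1],None,fx=3,fy=3))
```

```text
(no output)
```

View pics/w2.png

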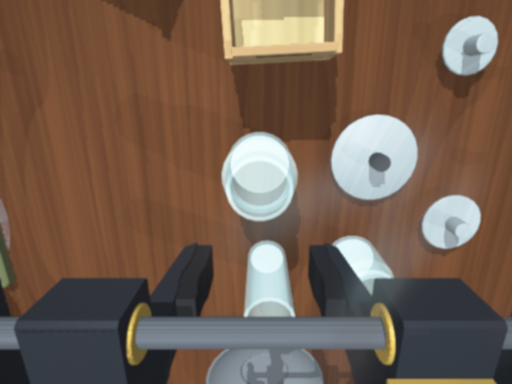

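View pics/s2z.png

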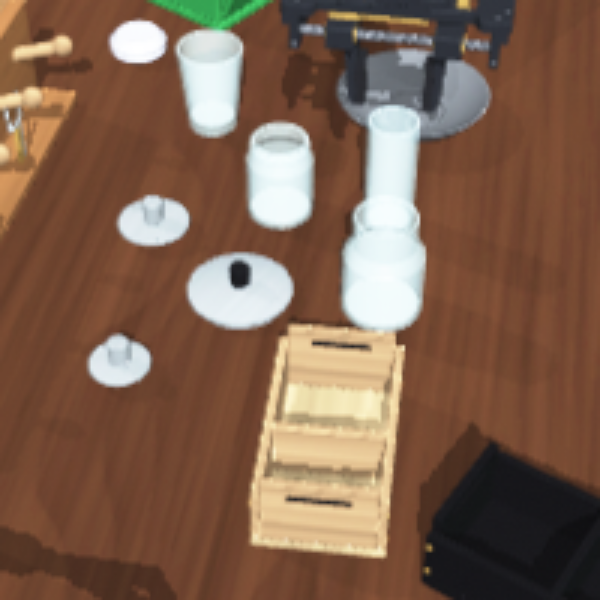

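The jar still stands untouched. Side view: the finger tips appear at about (395,105) in the zoomed picture, above and behind the jar. I'll check where the gripper really is.

Run:
```python
from h import *
from plant import r
s=r.get_state();t=load("t2");sd=load("s2");w=load("w2")
print(s["tool_pos"]);p=s["tool_pos"]
a=proj(sd,p);print("side px",a,"zoomed",(a-[150,85])*3);b=proj(t,p);print("top px",b,(b-[200,130])*4)
# fingers in wrist cam: tool y,z of finger points
for n in("w2",):
    d=load(n);z=d["range_z"];C=d["tool_from_camera"]
    v,u=np.mgrid[:384,:512];c=np.stack([u,v,np.ones_like(u)],-1)@np.linalg.inv(d["mtx"]).T*z[...,None];q=(c@C[:3,:3].T+C[:3,3])*1000
    for uv in((195,250),(205,265),(320,250),(313,265),(190,300),(330,300),(260,330)): print(uv,z[uv[1],uv[0]],np.round(q[uv[1],uv[0]],1))
```

```text
[0.45001095 0.06867306 0.20256368]
side px [280.20586931 130.19582028] zoomed [390.61760793 135.58746085]
top px [295.45893929 195.79774181] [381.83575716 263.19096726]
(195, 250) 0.15679754 [-33.4 -44.5   7.8]
(205, 265) 0.14354654 [-26.1 -58.5   7.6]
(320, 250) 0.15560675 [ 28.6 -45.6   8.3]
(313, 265) 0.0 [  -0.8 -185.    82. ]
(190, 300) 0.1201744 [-27.7 -83.4   7.1]
(330, 300) 0.11889066 [ 25.4 -84.5   7.8]
(260, 330) 0.07912579 [  -0.9 -120.5   25.5]
```

View pics/t2z.png

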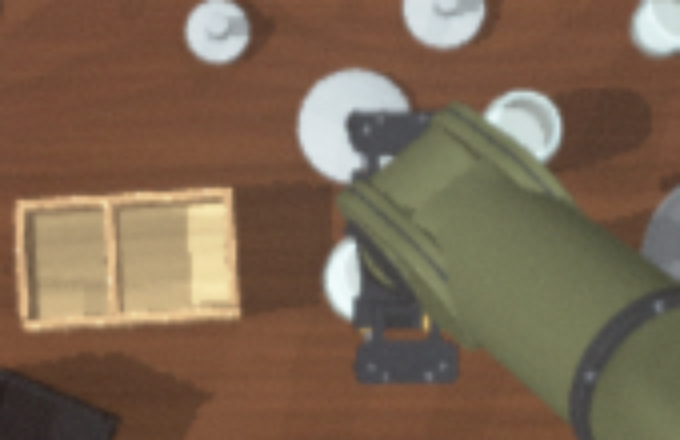

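Run:
```python
from h import *
for n in("w1","w2","wrist0"):
    d=load(n);z=d["range_z"];C=d["tool_from_camera"]
    v,u=np.mgrid[:384,:512];c=np.stack([u,v,np.ones_like(u)],-1)@np.linalg.inv(d["mtx"]).T*z[...,None];q=(c@C[:3,:3].T+C[:3,3])*1000
    m=(z>.05)&(z<.2)&(abs(q[...,2])<14)&(q[...,1]>-80)
    p=q[m];
    for sgn in(-1,1):
        f=p[p[:,0]*sgn>0];print(n,sgn,len(f),"y max",np.percentile(f[:,1],[50,95,99,100]),"x inner/outer",np.percentile(abs(f[:,0]),[0.5,99.5]),"z",np.percentile(f[:,2],[1,50,99]))
sd=load("s2");P=pts(sd);v,u=np.mgrid[:384,:512]
m=(u>262)&(u<302)&(v>85)&(v<135)&(P[...,2]>.15)&(P[...,2]<.35)&(sd["range_z"]>0)
for v0 in range(100,125,2):
    mm=m&(v==v0); print(v0,mm.sum(), np.round(P[mm].mean(0),3) if mm.any() else "", np.round(P[mm][:,2].min(),3) if mm.any() else "")
```

```text
w1 -1 2671 y max [-62.58910687 -42.53500321 -39.70053805 -37.87946916] x inner/outer [44.50801847 60.48707544] z [-9.39392385  7.95907931 10.157644  ]
w1 1 2670 y max [-62.79358922 -42.44193415 -39.57812593 -38.29384542] x inner/outer [42.86236765 58.86131152] z [-9.46038957  7.89399967 10.08169701]
w2 -1 2185 y max [-62.53335248 -42.51140118 -39.73302194 -38.66238233] x inner/outer [25.63141524 41.82246699] z [-9.25615013  8.16275193 10.20629638]
w2 1 2199 y max [-62.75117638 -42.54321278 -39.40695616 -37.71503368] x inner/outer [24.01314434 40.08555763] z [-9.44356236  8.08558214 10.12894484]
wrist0 -1 2678 y max [-62.7185415  -42.51603426 -39.70154484 -38.14426428] x inner/outer [42.96516947 59.04507619] z [-9.50450261  7.96558028 10.11629166]
wrist0 1 2672 y max [-62.65438391 -42.42386708 -39.45878318 -38.1700467 ] x inner/outer [44.46457092 60.52086699] z [-9.5294949   7.88404393 10.05458842]
100 14 [0.448 0.098 0.314] 0.293
102 16 [0.446 0.089 0.302] 0.283
104 17 [0.442 0.082 0.293] 0.284
106 14 [0.45  0.078 0.284] 0.279
108 13 [0.453 0.077 0.277] 0.272
110 13 [0.451 0.076 0.27 ] 0.258
112 12 [0.449 0.079 0.266] 0.261
114 12 [0.45  0.078 0.26 ] 0.254
116 12 [0.45  0.077 0.253] 0.248
118 10 [0.449 0.078 0.248] 0.242
120 5 [0.418 0.077 0.245] 0.242
122 0  
124 0
```

Both the wrist depth and the side depth put the real finger ends about 39 mm above the reported TCP. That explains the miss. From here on I aim at reported z = wanted tip z − 39. For the neck I want the tips at 87, so reported 48.

```bash
python3 -m inch '[[0,0,-1,0,0,0],[0,12,0,0,0,0],[0,16,0,0,0,0],[0,20,0,0,0,0],[0,20,0,0,0,0],[0,0,0,0,0,0],[0,0,0,0,0,0]]' 88; python3 -c "
from h import *
plan([451.2,67.8,48],0)"
```

```text
clock: 5.27
tool_pos: [0.4495, 0.0679, 0.1342]
eef_rot: [0.707, -0.002, -0.0, -0.707]
contact_force: [-0.4, 1.5, 0.6]
opening: 1.003
t 5.27 pos [449.5  67.9 134.2] x-yaw -0.2 tilt [-0.004 -0.001 -1.   ] q [ 0.01  0.61 -0.41  2.12  0.5   0.5  -0.78]
 turn [ 0.001 -0.003 -0.004]  shift after turn [ 1.7 86.2 -0.1]  shift before turn [ 2.  86.2 -0. ]
```

```bash
python3 -m inch '[[1,12,0,0,0,0],[0,16,0,0,0,0],[0,14,0,0,0,0],[0,12,0,0,0,0],[0,10,0,0,0,0],[0,8,0,0,0,0],[0,8,0,0,0,0],[0,5,0,0,0,0],[0,0,0,0,0,0],[0,0,0,0,0,0]]' 88; python3 -c "
from h import *
plan([451.2,67.8,48],0);d=wsnap('w3')"
```

```text
clock: 6.1
tool_pos: [0.4517, 0.068, 0.0503]
eef_rot: [0.707, -0.001, 0.001, -0.707]
contact_force: [-0.2, 0.3, 0.6]
opening: 0.995
t 6.1 pos [451.7  68.   50.3] x-yaw -0.2 tilt [ 0. -0. -1.] q [-0.12  0.77 -0.22  2.18  0.65  0.25 -0.91]
 turn [ 0.    -0.004  0.   ]  shift after turn [-0.5  2.3 -0.2]  shift before turn [-0.5  2.3 -0.2]
```

View pics/w3.png

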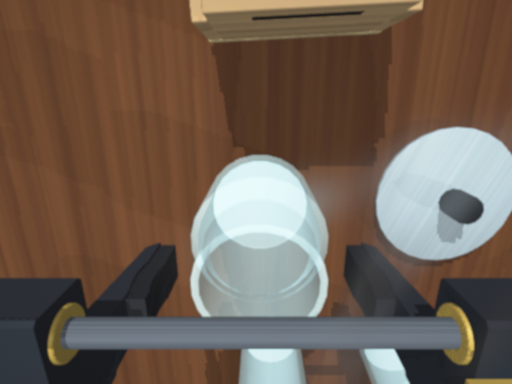

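The wrist view shows the neck between the fingers, with the rim at about (260,270) and the finger ends below the rim. Closing now.

```bash
python3 -m inch '[[0,0,0,0,0,0],[0,0,0,0,0,0],[0,0,0,0,0,0],[0,0,0,0,0,0],[0,0,0,0,0,0],[0,0,0,0,0,0]]' 45 25; python3 -m inch '[[0,-3,0,0,0,0],[0,-5,0,0,0,0],[0,-5,0,0,0,0],[0,0,0,0,0,0]]'
```

```text
clock: 6.65
tool_pos: [0.4515, 0.068, 0.0504]
eef_rot: [0.707, -0.001, 0.001, -0.707]
contact_force: [-1.8, 0.0, 2.2]
opening: 0.697
clock: 6.98
tool_pos: [0.4521, 0.068, 0.064]
eef_rot: [-0.707, 0.001, -0.002, 0.707]
contact_force: [0.3, 0.6, -3.8]
opening: 0.698
```

Gripped at 61.5 mm with about 3.8 N of weight. Lifting high, then over to the large bay.

```bash
python3 -m inch '[[0,-8,0,0,0,0],[0,-16,0,0,0,0],[0,-22,0,0,0,0],[0,-22,0,0,0,0],[0,-16,0,0,0,0],[2,-10,6,0,0,0],[2,-5,14,0,0,0],[3,0,20,0,0,0],[4,0,26,0,0,0],[4,0,26,0,0,0],[3,0,26,0,0,0],[2,0,20,0,0,0]]'; python3 -c "
from h import *
plan([472.6,240.2,100],0);plan([472.6,240.2,100],2.5)"
```

```text
clock: 7.98
tool_pos: [0.4717, 0.2098, 0.1622]
eef_rot: [-0.706, 0.001, -0.0, 0.708]
contact_force: [0.3, -0.6, -3.7]
opening: 0.699
t 7.98 pos [471.7 209.8 162.2] x-yaw -0.1 tilt [-0.     0.002 -1.   ] q [-0.22  0.63 -0.45  1.92  0.42  0.68 -0.94]
 turn [-0.002 -0.002 -0.   ]  shift after turn [ 0.9 62.2 30.4]  shift before turn [ 0.9 62.2 30.3]
t 7.98 pos [471.7 209.8 162.2] x-yaw -0.1 tilt [-0.     0.002 -1.   ] q [-0.22  0.63 -0.45  1.92  0.42  0.68 -0.94]
 turn [-0.002 -0.045 -0.   ]  shift after turn [ 2.2 62.2 30.4]  shift before turn [ 0.9 62.2 30.3]
```

```bash
python3 -m inch '[[0,0,13,0,0,0],[0,0,10,0,0,0],[0,0,6,0,0,0],[0,0,0,0,0,0],[0,0,0,0,0,0],[0,0,0,0,0,0]]'
python3 - <<'E'
from h import *
plan([472.6,240.2,60])
d=wsnap('w4');t=tsnap('t4');P=pts(t)
cv2.imwrite("pics/t4z.png",cv2.resize(t["img"][150:240,180:350,::-1],None,fx=4,fy=4))
E
```

```text
clock: 8.48
tool_pos: [0.4723, 0.2331, 0.162]
eef_rot: [0.708, -0.002, 0.002, -0.706]
contact_force: [0.8, -0.2, -3.9]
opening: 0.7
t 8.48 pos [472.3 233.1 162. ] x-yaw -0.3 tilt [-0.001 -0.002 -1.   ] q [-0.27  0.64 -0.45  1.89  0.42  0.7  -0.97]
 turn [0. 0. 0.]  shift after turn [  0.3 102.    7.3]  shift before turn [  0.3 102.    7.3]
```

View pics/w4.png

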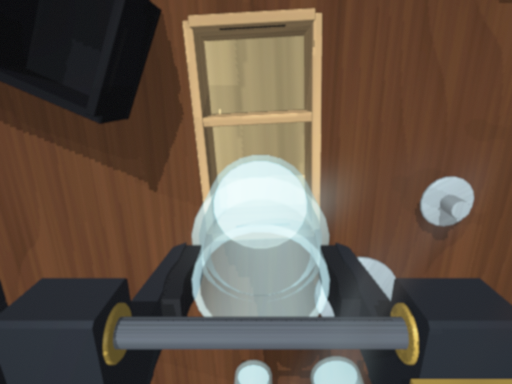

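View pics/t4z.png

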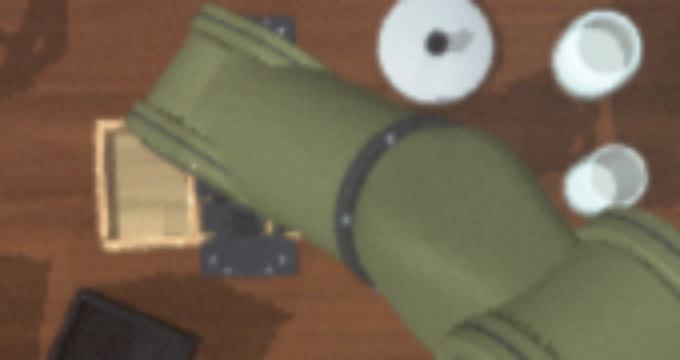

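The wrist view shows the jar above the caddy, with the divider at about (257,118) and the far end at (253,18). Cross-checking the caddy pose from here.

Run:
```python
from h import *
d=load('w4');P=pts(d)*1000;v,u=np.mgrid[:384,:512]
m=(P[...,2]>55)&(P[...,2]<68)&(v<150)&(u>175)&(u<335)&(d["range_z"]>0)
q=P[m]; 
b=q[abs(q[:,0]-470)<40];b=b[(b[:,1]>270)&(b[:,1]<320)]; print("divider",b[:,1].min(),b[:,1].max(),np.median(b[:,1]),len(b))
for y0 in (270,290,310,330,350):
    s=q[abs(q[:,1]-y0)<4]; a=s[s[:,0]<430];c=s[s[:,0]>500]
    print(y0,[np.round(np.median(k[:,0]),1) if len(k) else None for k in(a,c)],[np.round((k[:,0].min(),k[:,0].max()),1) if len(k) else None for k in(a,c)])
m=(P[...,2]>72)&(P[...,2]<84)&(v<40)&(u>175)&(u<335)
print("end",np.percentile(P[m],[2,50,98],axis=0))
```

```text
divider 288.0253428353363 298.9326886830254 293.4271302999584 893
270 [np.float64(418.6), np.float64(521.1)] [array([413.7, 422. ]), array([517.5, 525.5])]
290 [np.float64(420.9), np.float64(517.2)] [array([413.2, 429.8]), array([500.3, 524.5])]
310 [np.float64(416.7), np.float64(519.2)] [array([412. , 420.3]), array([515.9, 523.4])]
330 [np.float64(416.0), np.float64(518.7)] [array([411.3, 419.3]), array([515. , 523.3])]
350 [np.float64(414.8), np.float64(517.7)] [array([409.9, 418.5]), array([514., 522.])]
end [[419.71300867 363.46963716  73.07974165]
 [465.77169694 368.3783351   78.70302795]
 [511.54583416 373.73665659  80.33947734]]
```

The wrist frame agrees within about 1 mm: large bay centre (471.5,241), small bay (467.5,331). Descending.

```bash
python3 -m inch '[[-1,0,4,0,0,0],[0,8,4,0,0,0],[0,12,0,0,0,0],[0,15,0,0,0,0],[0,15,0,0,0,0],[0,15,0,0,0,0],[0,12,0,0,0,0],[0,8,0,0,0,0],[0,5,0,0,0,0],[0,3,0,0,0,0],[0,0,0,0,0,0],[0,0,0,0,0,0]]'; python3 -c "
from h import *
plan([471.5,241,58.5],0)"
```

```text
clock: 9.58
tool_pos: [0.4716, 0.2432, 0.0695]
eef_rot: [-0.707, 0.001, -0.002, 0.707]
contact_force: [0.7, 0.3, -3.2]
opening: 0.699
t 9.58 pos [471.6 243.2  69.5] x-yaw -0.2 tilt [ 0.001  0.    -1.   ] q [-0.36  0.79 -0.34  1.96  0.53  0.49 -1.08]
 turn [-0.    -0.004  0.001]  shift after turn [-0.1 11.  -2.2]  shift before turn [-0.1 11.  -2.2]
```

```bash
python3 -m inch '[[0,2,-1,0,0,0],[0,2,-1,0,0,0],[0,2,0,0,0,0],[0,1.5,0,0,0,0],[0,1,0,0,0,0],[0,0.7,0,0,0,0],[0,0.5,0,0,0,0],[0,0.5,0,0,0,0],[0,0,0,0,0,0]]'
```

```text
clock: 10.33
tool_pos: [0.4713, 0.241, 0.0589]
eef_rot: [0.707, -0.001, 0.001, -0.707]
contact_force: [0.4, 0.3, -3.8]
opening: 0.698
```

```bash
python3 -m inch '[[0,0.5,0,0,0,0],[0,0.5,0,0,0,0],[0,0,0,0,0,0],[0,0,0,0,0,0]]'
```

```text
clock: 10.67
tool_pos: [0.4713, 0.2411, 0.0584]
eef_rot: [-0.707, 0.001, -0.002, 0.707]
contact_force: [-0.5, -1.0, 2.6]
opening: 0.698
```

Contact (+2.6 N), so the jar is on the caddy floor. Releasing and rising.

```bash
python3 -m inch '[[0,0,0,0,0,0],[0,0,0,0,0,0],[0,0,0,0,0,0],[0,0,0,0,0,0],[0,-3,0,0,0,0],[0,-8,0,0,0,0],[0,-14,0,0,0,0],[0,-22,0,0,0,0],[0,-28,0,0,0,0],[0,-30,0,0,0,0],[0,-20,0,0,0,0],[0,-8,0,0,0,0]]' 82; python3 -c "
from h import *
plan([460.8,-62.6,195],0)"
```

```text
clock: 11.67
tool_pos: [0.4727, 0.2421, 0.1946]
eef_rot: [-0.706, -0.0, -0.003, 0.708]
contact_force: [-0.1, 0.1, -0.7]
opening: 0.931
t 11.67 pos [472.7 242.1 194.6] x-yaw -0.2 tilt [ 0.005  0.003 -1.   ] q [-0.26  0.6  -0.48  1.85  0.39  0.77 -0.95]
 turn [-0.003 -0.004  0.005]  shift after turn [ -11.9   -0.4 -304.7]  shift before turn [ -10.7   -1.4 -304.8]
```

```bash
python3 -m inch '[[-1,0,-15,0,0,0],[-1,0,-25,0,0,0],[-1,0,-33,0,0,0],[-1,0,-33,0,0,0],[-1,0,-33,0,0,0],[-1,0,-33,0,0,0],[-1,0,-33,0,0,0],[-1,0,-33,0,0,0],[-1,0,-28,0,0,0],[-1,0,-20,0,0,0],[-1,0,-14,0,0,0],[-1,0,0,0,0,0]]' 88; python3 -m inch '[[0,0,0,0,0,0],[0,0,0,0,0,0],[0,0,0,0,0,0]]'
python3 - <<'E'
from h import *
d=wsnap("w5");P=pts(d)
u,v=proj(d,np.array([.46,-.062,.130]));print(u,v)
print(circ(d,P,u,v,90,.12,.14,.130));plan([459.8,-61.6,56],0)
m=(P[...,2]>.118)&(P[...,2]<.140)&(np.hypot(P[...,0]-.46,P[...,1]+.062)<.05);print(np.percentile(P[m],[1,50,99],axis=0))
E
```

```text
clock: 12.67
tool_pos: [0.4571, -0.0628, 0.1904]
eef_rot: [0.708, -0.004, 0.003, -0.706]
contact_force: [-0.3, 0.0, -0.1]
opening: 0.997
clock: 12.92
tool_pos: [0.4583, -0.0574, 0.1911]
eef_rot: [-0.707, 0.0, -0.001, 0.707]
contact_force: [-0.3, -0.2, 0.3]
opening: 0.998
263.51896143309716 203.22543280860245
(array([459.4, -61.3]), 54.1, 1205, array([459.2, -62.3, 128.9]))
t 12.97 pos [458.3 -57.4 191.1] x-yaw -0.1 tilt [ 0.     0.001 -1.   ] q [ 0.37  0.53 -0.52  2.04  0.42  0.67 -0.43]
 turn [-0.001 -0.001  0.   ]  shift after turn [  1.5 135.1  -4.2]  shift before turn [  1.5 135.1  -4.2]
[[ 0.4344483  -0.08673651  0.11825494]
 [ 0.45877689 -0.06520725  0.13021162]
 [ 0.48369896 -0.03680433  0.13216738]]
```

View pics/w5.png

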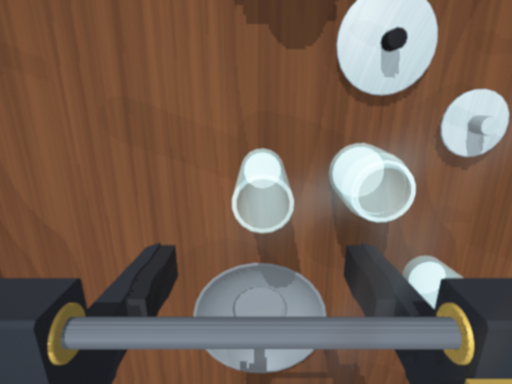

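The wrist view shows the slim jar's rim centred at (263,203), i.e. (459.3,−61.6). Descending to tip z ≈ 95 (reported 56).

```bash
python3 -m inch '[[1,10,-2,0,0,0],[0,18,-2,0,0,0],[0,20,0,0,0,0],[0,20,0,0,0,0],[0,18,0,0,0,0],[0,16,0,0,0,0],[0,13,0,0,0,0],[0,10,0,0,0,0],[0,7,0,0,0,0],[0,3,0,0,0,0],[0,0,0,0,0,0],[0,0,0,0,0,0]]' 88; python3 -c "
from h import *
plan([459.3,-61.6,56],0);d=wsnap('w6')"
```

```text
clock: 13.97
tool_pos: [0.4593, -0.0628, 0.0561]
eef_rot: [0.707, -0.001, 0.001, -0.707]
contact_force: [0.4, -0.9, 0.4]
opening: 0.998
t 13.97 pos [459.3 -62.8  56.1] x-yaw -0.2 tilt [ 0. -0. -1.] q [ 0.2   0.76 -0.26  2.16  0.66  0.3  -0.63]
 turn [ 0.    -0.004  0.   ]  shift after turn [0.  0.1 1.2]  shift before turn [0.  0.1 1.2]
```

View pics/w6.png

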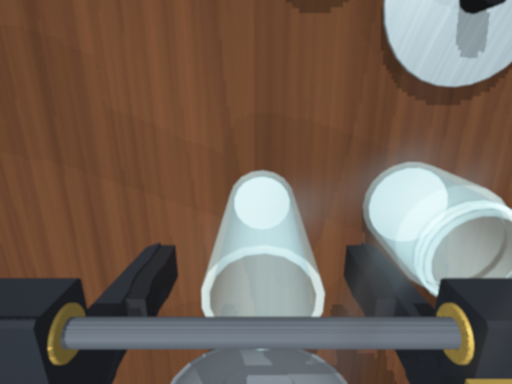

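The slim jar sits centred between the fingers at (262,270). Closing and lifting.

```bash
python3 -m inch '[[0,0,1,0,0,0],[0,0,0,0,0,0],[0,0,0,0,0,0],[0,0,0,0,0,0],[0,0,0,0,0,0],[0,0,0,0,0,0],[0,0,0,0,0,0]]' 38 25; python3 -m inch '[[0,-3,0,0,0,0],[0,-5,0,0,0,0],[0,-5,0,0,0,0],[0,0,0,0,0,0]]'
```

```text
clock: 14.6
tool_pos: [0.4595, -0.062, 0.0561]
eef_rot: [0.707, -0.001, 0.002, -0.707]
contact_force: [-0.4, 0.6, 1.3]
opening: 0.583
clock: 14.93
tool_pos: [0.4594, -0.0621, 0.0699]
eef_rot: [-0.707, 0.001, -0.002, 0.707]
contact_force: [-0.4, 0.6, -2.0]
opening: 0.58
```

```bash
python3 -m inch '[[0,-10,0,0,0,0],[0,-18,0,0,0,0],[0,-25,0,0,0,0],[0,-25,0,0,0,0],[0,-25,0,0,0,0],[0,-20,0,0,0,0],[0,-16,0,0,0,0],[0,-8,8,0,0,0],[0,-3,16,0,0,0],[0,0,24,0,0,0],[1,0,30,0,0,0],[1,0,30,0,0,0]]'; python3 -m inch '[[1,0,30,0,0,0],[1,0,30,0,0,0],[1,0,30,0,0,0],[1,0,30,0,0,0],[1,0,30,0,0,0],[1,0,30,0,0,0],[0,0,30,0,0,0],[0,0,26,0,0,0],[0,0,20,0,0,0],[0,0,14,0,0,0],[0,0,8,0,0,0],[0,0,0,0,0,0]]';python3 -m inch '[[0,0,0,0,0,0],[0,0,0,0,0,0]]'
python3 - <<'E'
from h import *
plan([467.5,331,66],0);d=wsnap('w7')
E
```

```text
clock: 15.93
tool_pos: [0.4607, 0.047, 0.2186]
eef_rot: [0.707, -0.002, 0.002, -0.707]
contact_force: [0.0, 0.2, -2.1]
opening: 0.584
clock: 16.93
tool_pos: [0.4677, 0.3257, 0.2186]
eef_rot: [-0.707, 0.001, -0.0, 0.707]
contact_force: [1.1, 0.3, -2.5]
opening: 0.579
clock: 17.1
tool_pos: [0.4689, 0.3218, 0.2187]
eef_rot: [0.708, -0.002, 0.002, -0.706]
contact_force: [-0.5, 0.4, -1.8]
opening: 0.584
t 17.1 pos [468.9 321.8 218.7] x-yaw -0.3 tilt [-0.    -0.002 -1.   ] q [-0.38  0.63 -0.51  1.71  0.38  0.91 -1.05]
 turn [ 0.002 -0.006 -0.   ]  shift after turn [ -1.4 152.7   9.2]  shift before turn [ -1.5 152.6   9.5]
```

View pics/w7.png

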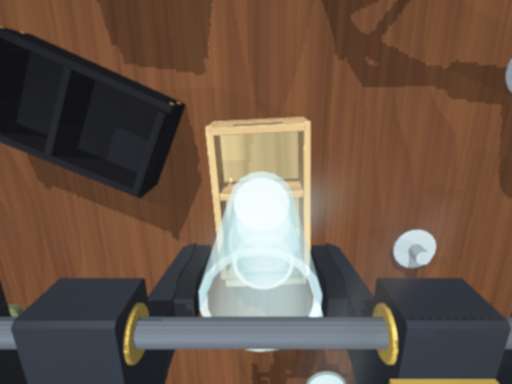

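The wrist view shows the slim jar held above the caddy, the far end board at (258,125) and the divider at (290,187). Quick check of the caddy's pose from that frame.

Run:
```python
from h import *
d=load('w7');P=pts(d)*1000;v,u=np.mgrid[:384,:512]
m=(P[...,2]>72)&(P[...,2]<84)&(v<150)&(u>195)&(u<325)
print("end",np.percentile(P[m],[2,50,98],axis=0))
m=(P[...,2]>55)&(P[...,2]<68)&(v<230)&(u>195)&(u<325);q=P[m]
b=q[(q[:,0]>485)&(q[:,0]<505)];b=b[(b[:,1]>270)&(b[:,1]<320)];print(np.percentile(b[:,1],[2,50,98]))
for y0 in(310,330,350):
    s=q[abs(q[:,1]-y0)<4]; print(y0,np.median(s[s[:,0]<430][:,0]),np.median(s[s[:,0]>500][:,0]))
```

```text
end [[419.67777068 364.21269363  73.64692264]
 [465.92057387 369.60574977  78.74229805]
 [511.25620853 374.47336278  80.39714811]]
[293.73037895 297.92570166 298.90207229]
310 416.5642751604257 520.0164835895996
330 415.62366231878536 518.8791330730186
350 414.834981065223 517.6108902181916
```

```bash
python3 -m inch '[[-1,0,5,0,0,0],[-0.5,8,4,0,0,0],[0,15,0,0,0,0],[0,20,0,0,0,0],[0,20,0,0,0,0],[0,20,0,0,0,0],[0,15,0,0,0,0],[0,10,0,0,0,0],[0,0,0,0,0,0],[0,0,0,0,0,0]]'; python3 -c "
from h import *
plan([467.2,331.5,64.3],0)"
```

```text
clock: 17.98
tool_pos: [0.467, 0.3331, 0.1108]
eef_rot: [0.707, -0.002, 0.001, -0.707]
contact_force: [-0.2, -0.4, -1.6]
opening: 0.584
t 17.98 pos [467.  333.1 110.8] x-yaw -0.2 tilt [-0. -0. -1.] q [-0.45  0.77 -0.43  1.8   0.48  0.68 -1.16]
 turn [ 0.    -0.004 -0.   ]  shift after turn [ 0.2 46.5 -1.6]  shift before turn [ 0.2 46.5 -1.6]
```

```bash
python3 -m inch '[[0,8,-1,0,0,0],[0,9,0,0,0,0],[0,9,0,0,0,0],[0,7,0,0,0,0],[0,4,0,0,0,0],[0,2,0,0,0,0],[0,1.5,0,0,0,0],[0,1.5,0,0,0,0],[0,1,0,0,0,0],[0,1,0,0,0,0],[0,0.5,0,0,0,0],[0,0,0,0,0,0]]'
```

```text
clock: 18.98
tool_pos: [0.4672, 0.332, 0.0665]
eef_rot: [0.707, -0.001, 0.001, -0.707]
contact_force: [0.7, 1.0, -2.5]
opening: 0.583
```

```bash
python3 -m inch '[[0,0.5,0,0,0,0],[0,0.5,0,0,0,0],[0,0,0,0,0,0]]'
```

```text
clock: 19.23
tool_pos: [0.4672, 0.3319, 0.0655]
eef_rot: [0.707, -0.001, 0.001, -0.707]
contact_force: [0.5, 0.1, -3.5]
opening: 0.58
```

```bash
python3 -m inch '[[0,0.5,0,0,0,0],[0,0.5,0,0,0,0],[0,0.3,0,0,0,0],[0,0,0,0,0,0]]'
```

```text
clock: 19.57
tool_pos: [0.4672, 0.332, 0.0642]
eef_rot: [-0.707, 0.001, -0.001, 0.707]
contact_force: [0.2, 0.6, -1.6]
opening: 0.579
```

```bash
python3 -m inch '[[0,0.5,0,0,0,0],[0,0.5,0,0,0,0],[0,0,0,0,0,0]]'
```

```text
clock: 19.82
tool_pos: [0.4674, 0.3322, 0.0641]
eef_rot: [-0.707, 0.001, -0.002, 0.707]
contact_force: [-0.8, -1.7, 5.2]
opening: 0.581
```

Contact at +5 N. Release and rise.

```bash
python3 -m inch '[[0,-0.5,0,0,0,0],[0,0,0,0,0,0],[0,0,0,0,0,0],[0,0,0,0,0,0],[0,-3,0,0,0,0],[0,-8,0,0,0,0],[0,-14,0,0,0,0],[0,-22,0,0,0,0],[0,-28,0,0,0,0],[0,-28,0,0,0,0],[0,-18,0,0,0,0],[0,-8,0,0,0,0]]' 76
python3 - <<'E'
from h import *
plan([697.3,-8.3,150],90);d=wsnap('w8');s=tsnap('s8','side')
cv2.imwrite("pics/s8z.png",cv2.resize(s["img"][85:285,150:350,::-1],None,fx=3,fy=3))
E
```

```text
clock: 20.82
tool_pos: [0.4683, 0.3333, 0.1962]
eef_rot: [-0.706, 0.0, -0.003, 0.708]
contact_force: [0.1, 0.8, 0.7]
opening: 0.86
t 20.82 pos [468.3 333.3 196.2] x-yaw -0.2 tilt [ 0.004  0.004 -1.   ] q [-0.4   0.66 -0.5   1.72  0.4   0.86 -1.09]
 turn [ 0.    -1.575  0.006]  shift after turn [-341.6   46.2 -229. ]  shift before turn [ 230.2   45.9 -340.8]
```

View pics/w8.png

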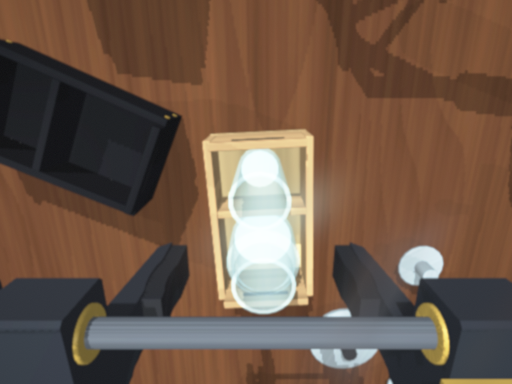

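View pics/s8z.png

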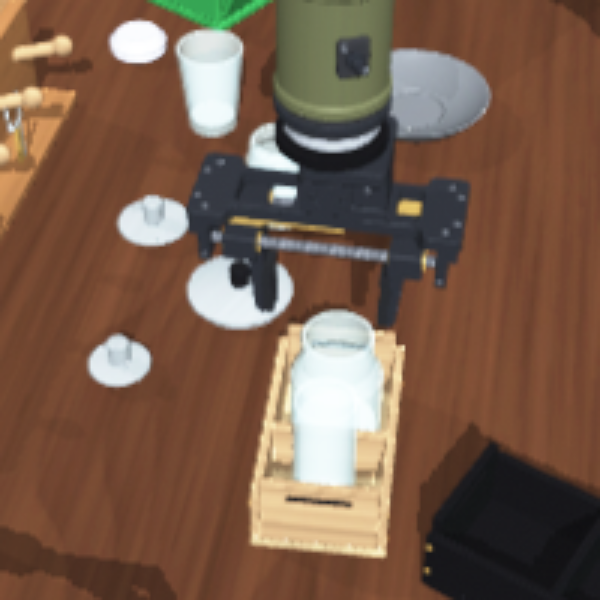

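Side view: both jars stand upright in their bays, wide at (338,370) and slim at (325,430). Wrist view: slim rim (260,200), wide rim (264,280). Measuring the rims, then moving to the wide lid.

```bash
python3 - <<'E'
from h import *
d=load('w8');P=pts(d)
for n,p in dict(wide=(.4715,.241,.122),slim=(.4672,.332,.138)).items():
    u,v=proj(d,np.array(p));
    print(n,u,v,circ(d,P,u,v,45,p[2]-.005,p[2]+.008,p[2]))
E
python3 -m inch '[[3,0,-12,0,-0.066,0],[3,0,-17,0,-0.066,0],[3,0,-17,0,-0.066,0],[3,0,-17,0,-0.066,0],[3,0,-17,0,-0.066,0],[3,0,-17,0,-0.066,0],[3,0,-17,0,-0.066,0],[4,0,-17,0,-0.066,0],[4,0,-17,0,-0.066,0],[4,0,-17,0,-0.066,0],[4,0,-17,0,-0.066,0],[4,0,-17,0,-0.066,0]]' 60
python3 -m inch '[[-9,3,-14,0,-0.065,0],[-9,4,-14,0,-0.065,0],[-9,4,-14,0,-0.065,0],[-9,4,-14,0,-0.065,0],[-9,4,-14,0,-0.065,0],[-9,4,-14,0,-0.065,0],[-10,4,-14,0,-0.065,0],[-10,4,-14,0,-0.065,0],[-10,4,-14,0,-0.065,0],[-10,4,-14,0,-0.065,0],[-10,4,-14,0,-0.065,0],[-10,3,-14,0,-0.065,0]]'
python3 -c "
from h import *
plan([697.3,-8.3,150],90)"
```

```text
wide 264.80695664760765 285.4361833849367 (array([469.5, 242.1]), 64.7, 1022, array([470.2, 241.7, 121.7]))
slim 259.8211053979864 200.7478093430367 (array([467.3, 332.1]), 52.8, 1028, array([467. , 332.1, 138.2]))
clock: 21.92
tool_pos: [0.5735, 0.1644, 0.1909]
eef_rot: [0.653, 0.271, -0.274, -0.652]
contact_force: [0.3, 0.8, 0.1]
opening: 0.677
clock: 22.92
tool_pos: [0.6775, -0.0046, 0.1441]
eef_rot: [-0.499, -0.499, 0.501, 0.501]
contact_force: [-0.6, 0.2, -0.5]
opening: 0.68
t 22.92 pos [677.5  -4.6 144.1] x-yaw 90.0 tilt [-0.004 -0.001 -1.   ] q [ 0.36  0.96 -0.9   1.42  0.79  1.15  0.9 ]
 turn [-0.004  0.001 -0.001]  shift after turn [ -3.7  -5.9 -19.8]  shift before turn [ -3.7  -6.  -19.8]
```

```bash
python3 -m inch '[[-3,0,-10,0,0,0],[0,0,-9,0,0,0],[0,0,0,0,0,0],[0,0,0,0,0,0],[0,0,0,0,0,0]]' 50
python3 - <<'E'
from h import *
plan([697.3,-8.3,-19],90)
d=wsnap("w9");P=pts(d)
u,v=proj(d,np.array([.6973,-.0083,.04]));print(u,v)
print(circ(d,P,u,v,60,.034,.046,.04),circ(d,P,u,v,80,.009,.023,.016))
E
```

```text
clock: 23.33
tool_pos: [0.6962, -0.0059, 0.1457]
eef_rot: [-0.5, -0.499, 0.5, 0.501]
contact_force: [0.3, -0.3, -0.9]
opening: 0.572
t 23.33 pos [696.2  -5.9 145.7] x-yaw 89.9 tilt [-0.002 -0.    -1.   ] q [ 0.34  0.98 -0.9   1.35  0.78  1.18  0.93]
 turn [-0.002 -0.002 -0.   ]  shift after turn [ -2.4 164.7  -1.1]  shift before turn [ -2.4 164.7  -1.4]
259.23394443154 186.44119062172666
(array([696.1,  -8.1]), 20.8, 338, array([696.1,  -8.1,  40.6])) (array([696.8,  -8. ]), 73.8, 3443, array([694.9,  -8.1,  16.8]))
```

View pics/w9.png

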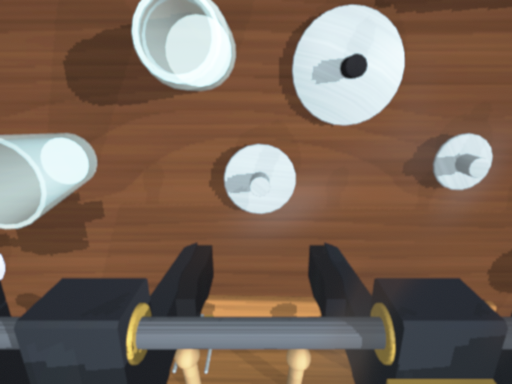

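The wrist view shows the wide lid with its knob at (259,184), i.e. (696.2,−8.1). Descending to tips ≈ 21 (reported −18).

```bash
python3 -m inch '[[-1,10,0,0,0,0],[-1,18,0,0,0,0],[0,25,0,0,0,0],[0,28,0,0,0,0],[0,28,0,0,0,0],[0,22,0,0,0,0],[0,15,0,0,0,0],[0,10,0,0,0,0],[0,5,0,0,0,0],[0,2.5,0,0,0,0],[0,0,0,0,0,0],[0,0,0,0,0,0]]' 50
python3 - <<'E'
from h import *
plan([696.2,-8.1,-19],90)
d=wsnap("w10")
E
```

```text
clock: 24.38
tool_pos: [0.6983, -0.0081, -0.0156]
eef_rot: [0.501, 0.5, -0.499, -0.5]
contact_force: [0.2, 0.1, 0.2]
opening: 0.571
t 24.38 pos [698.3  -8.1 -15.6] x-yaw 89.8 tilt [ 0.002  0.    -1.   ] q [ 0.31  1.17 -0.8   1.42  0.94  0.95  0.83]
 turn [ 0.002 -0.003  0.   ]  shift after turn [0.  3.4 2.1]  shift before turn [0.  3.4 2.1]
```

View pics/w10.png

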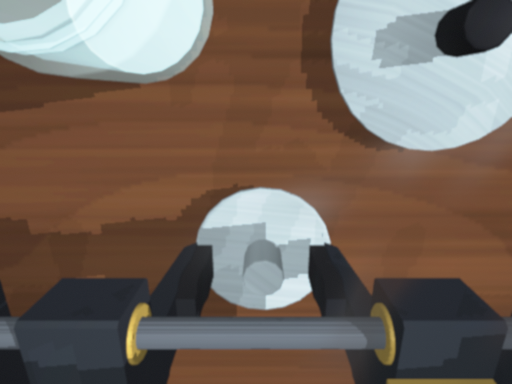

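The knob at (264,272) stands between the fingers. A little lower, then close.

```bash
python3 -m inch '[[0,1.5,1,0,0,0],[0,1.5,1,0,0,0],[0,0,0,0,0,0],[0,0,0,0,0,0]]' 50
python3 -m inch '[[0,0,0,0,0,0],[0,0,0,0,0,0],[0,0,0,0,0,0],[0,0,0,0,0,0],[0,0,0,0,0,0],[0,0,0,0,0,0],[0,0,0,0,0,0]]' 8 30
python3 -m inch '[[0,-3,0,0,0,0],[0,-5,0,0,0,0],[0,-5,0,0,0,0],[0,0,0,0,0,0]]'
```

```text
clock: 24.77
tool_pos: [0.6953, -0.0085, -0.0197]
eef_rot: [0.501, 0.499, -0.499, -0.501]
contact_force: [0.7, 0.3, 0.2]
opening: 0.568
clock: 25.35
tool_pos: [0.6955, -0.0082, -0.0197]
eef_rot: [-0.501, -0.499, 0.499, 0.501]
contact_force: [0.4, 0.3, -0.0]
opening: 0.216
clock: 25.68
tool_pos: [0.6963, -0.0082, -0.0053]
eef_rot: [0.501, 0.5, -0.499, -0.5]
contact_force: [0.4, -0.4, -1.8]
opening: 0.218
```

Lid held (19 mm, 1.8 N). Lifting and carrying it above the wide jar.

```bash
python3 -m inch '[[0,-12,0,0,0,0],[0,-22,0,0,0,0],[0,-28,0,0,0,0],[0,-28,0,0,0,0],[2,-26,2,0,0,0],[6,-18,5,0,0,0],[12,-8,10,0,0,0],[18,-4,16,0,0,0],[22,0,20,0,0,0],[22,0,20,0,0,0],[22,0,20,0,0,0],[22,0,20,0,0,0]]'
python3 -m inch '[[22,0,20,0,0,0],[22,0,20,0,0,0],[22,0,20,0,0,0],[22,0,20,0,0,0],[20,0,18,0,0,0],[14,0,12,0,0,0],[6,0,6,0,0,0],[0,0,0,0,0,0],[0,0,0,0,0,0],[0,0,0,0,0,0]]'
python3 - <<'E'
from h import *
plan([470.3-.6,241.8,110],90)
d=wsnap("w11");P=pts(d)
u,v=proj(d,np.array([.4703,.2418,.122]));print(u,v)
E
```

```text
clock: 26.68
tool_pos: [0.5817, 0.1187, 0.1402]
eef_rot: [0.501, 0.499, -0.499, -0.501]
contact_force: [0.5, 0.0, -0.5]
opening: 0.22
clock: 27.52
tool_pos: [0.4684, 0.2446, 0.1391]
eef_rot: [0.502, 0.498, -0.499, -0.501]
contact_force: [0.1, 0.0, -1.0]
opening: 0.216
t 27.52 pos [468.4 244.6 139.1] x-yaw 89.7 tilt [ 0.001 -0.001 -1.   ] q [-0.06  0.79 -0.88  1.9   0.81  0.86  0.19]
 turn [ 0.001 -0.005 -0.001]  shift after turn [-2.8 29.1 -1.3]  shift before turn [-2.8 29.1 -1.3]
258.1164949592958 223.12036772778544
```

View pics/w11.png

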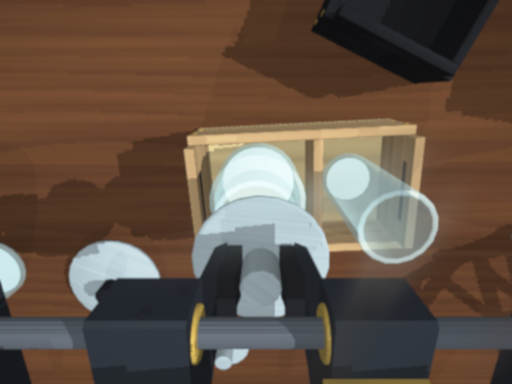

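The wrist view shows the lid held level over the wide jar, disc centre at about (261,250), with the jar's rim arc visible behind it. I'll measure the rim against the lid in this one frame.

Run:
```python
from h import *
from scipy.optimize import least_squares
d=load("w11");P=pts(d)*1000;ok=d["range_z"]>0
def fit(m,R):
    q=P[m][:,:2];f=lambda p:np.hypot(q[:,0]-p[0],q[:,1]-p[1])-R
    s=least_squares(f,q.mean(0),loss="soft_l1");return s.x,np.abs(f(s.x)).mean(),m.sum(),np.ptp(q,axis=0)
near=np.hypot(P[...,0]-470,P[...,1]-242)<50
m=ok&near&(P[...,2]>117)&(P[...,2]<125);
print("rim all",fit(m,29),P[m].mean(0))
r=np.hypot(P[...,0]-470,P[...,1]-242)
m2=ok&near&(P[...,2]>88)&(P[...,2]<118)&(P[...,0]<460)
print("neck outside",fit(m2,31))
v,u=np.mgrid[:384,:512]
m3=ok&near&(P[...,2]>150)&(P[...,2]<182)
print("disc z",np.percentile(P[m3][:,2],[2,50,98]))
m3=ok&near&(abs(P[...,2]-np.percentile(P[m3][:,2],50))<4);q=P[m3][:,:2]
h=cv2.convexHull(q.astype(np.float32))[:,0]
e=h[h[:,0]<475];f=lambda p:np.hypot(e[:,0]-p[0],e[:,1]-p[1])-37
print("disc ctr",least_squares(f,[470,242],loss="soft_l1").x,h.min(0),h.max(0))
print(cv2.minEnclosingCircle(q.astype(np.float32)))
```

```text
rim all (array([469.28337126, 240.7782684 ]), np.float64(1.048011750747933), np.int64(658), array([22.03546155, 56.22507496])) [445.76945877 239.17751412 122.03871556]
neck outside (array([469.86394978, 240.70484383]), np.float64(0.5452360825797707), np.int64(960), array([24.15989551, 63.67826153]))
disc z [173.74161766 175.83203687 180.31857702]
disc ctr [470.21250527 243.44238825] [433.0859  206.57652] [505.74606 280.0729 ]
((469.9676818847656, 243.4722442626953), 37.11475372314453)
```

In the same frame: disc centre (470.1,243.5), jar rim (469.7,240.9). Shift −2.6 mm in y and descend to just above the rim, plug origin ≈ 125.

```bash
python3 -m inch '[[-1.3,4,0.3,0,0,0],[-1.3,8,0,0,0,0],[0,8,0,0,0,0],[0,7,0,0,0,0],[0,5,0,0,0,0],[0,2,0,0,0,0],[0,0,0,0,0,0],[0,0,0,0,0,0]]'
python3 - <<'E'
from h import *
plan([470.3-.6,241.8,90],90)
d=wsnap("w12");P=pts(d)*1000;ok=d["range_z"]>0
near=np.hypot(P[...,0]-470,P[...,1]-242)<50
m3=ok&near&(P[...,2]>130)&(P[...,2]<150)
print(np.median(P[m3][:,2]),cv2.minEnclosingCircle(P[m3][:,:2].astype(np.float32)))
from scipy.optimize import least_squares
for m,R in((ok&near&(P[...,2]>117)&(P[...,2]<125)&(P[...,0]<465),29),(ok&near&(P[...,2]>88)&(P[...,2]<118)&(P[...,0]<465),31)):
    if m.sum()<20: print(m.sum());continue
    q=P[m][:,:2];f=lambda p:np.hypot(q[:,0]-p[0],q[:,1]-p[1])-R
    print(least_squares(f,[470,242],loss="soft_l1").x,m.sum())
E
```

```text
clock: 28.23
tool_pos: [0.4667, 0.2439, 0.1051]
eef_rot: [-0.501, -0.499, 0.499, 0.501]
contact_force: [-0.1, -0.5, -1.2]
opening: 0.214
t 28.23 pos [466.7 243.9 105.1] x-yaw 89.9 tilt [-0.  0. -1.] q [-0.09  0.83 -0.84  1.93  0.88  0.79  0.14]
 turn [-0.    -0.002  0.   ]  shift after turn [-2.1 15.1 -3. ]  shift before turn [-2.1 15.1 -3. ]
141.87785541081496 ((468.3902587890625, 243.0717315673828), 37.27647399902344)
0
[469.83608302 240.6652008 ] 1126
```

View pics/w12.png

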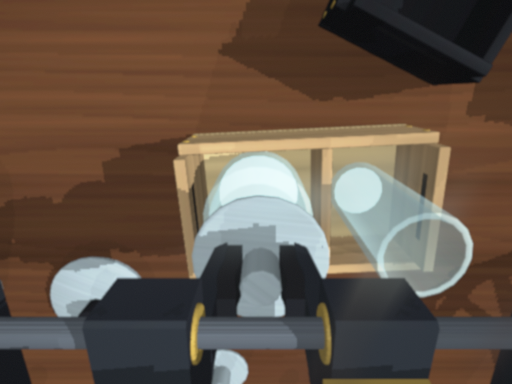

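Disc centre is now (468.4,243.1) against the neck at (469.8,240.7). Correcting +1.4 in x and −2.3 in y.

```bash
python3 -m inch '[[-1.2,0,-0.7,0,0,0],[-1.2,0,-0.7,0,0,0],[0,0,0,0,0,0],[0,0,0,0,0,0],[0,0,0,0,0,0]]'
cat > lidw.py <<'E'
from h import *
from scipy.optimize import least_squares
def go(name,c,zr,zd,Rn):
    plan([469,241,90],90)
    d=wsnap(name);P=pts(d)*1000;ok=d["range_z"]>0
    near=np.hypot(P[...,0]-c[0],P[...,1]-c[1])<45
    m3=ok&near&(P[...,2]>zd-9)&(P[...,2]<zd+8)
    print("disc",np.median(P[m3][:,2]),cv2.minEnclosingCircle(P[m3][:,:2].astype(np.float32)))
    m=ok&near&(P[...,2]>zr-34)&(P[...,2]<zr-3)&(P[...,0]<c[0]-5);q=P[m][:,:2]
    f=lambda p:np.hypot(q[:,0]-p[0],q[:,1]-p[1])-Rn
    s=least_squares(f,c,loss="soft_l1");print("neck",s.x,abs(f(s.x)).mean(),m.sum())
E
python3 -c "
from lidw import *
go('w13',(470,241.5),122,142,31)"
```

```text
clock: 28.7
tool_pos: [0.4683, 0.2412, 0.1053]
eef_rot: [0.501, 0.499, -0.499, -0.501]
contact_force: [0.2, -0.1, -0.7]
opening: 0.215
t 28.7 pos [468.3 241.2 105.3] x-yaw 89.8 tilt [ 0.  0. -1.] q [-0.08  0.83 -0.84  1.93  0.88  0.79  0.14]
 turn [ 0.    -0.003  0.   ]  shift after turn [-0.2 15.3 -0.7]  shift before turn [-0.2 15.3 -0.7]
disc 142.04890008223902 ((470.11590576171875, 239.81088256835938), 37.232452392578125)
neck [469.90675253 240.6454879 ] 0.5236454633515488 1305
```

Within 1 mm. Lowering slowly, 16 mm to the seat.

```bash
python3 -m inch '[[0.7,2,0,0,0,0],[0,2.5,0,0,0,0],[0,2.5,0,0,0,0],[0,2,0,0,0,0],[0,1.5,0,0,0,0],[0,1,0,0,0,0],[0,0,0,0,0,0]]'; python3 -m inch '[[0,1,0,0,0,0],[0,1,0,0,0,0],[0,0.5,0,0,0,0],[0,0,0,0,0,0]]'
```

```text
clock: 29.33
tool_pos: [0.4681, 0.2419, 0.0934]
eef_rot: [-0.501, -0.499, 0.499, 0.501]
contact_force: [0.2, 1.2, -1.0]
opening: 0.213
clock: 29.67
tool_pos: [0.4682, 0.2419, 0.0911]
eef_rot: [0.501, 0.499, -0.499, -0.501]
contact_force: [-0.2, -0.0, -0.7]
opening: 0.22
```

```bash
python3 -m inch '[[0,0.5,0,0,0,0],[0,0.5,0,0,0,0],[0,0,0,0,0,0],[0,0,0,0,0,0]]'; python3 -m inch '[[0,0.5,0,0,0,0],[0,0.5,0,0,0,0],[0,0,0,0,0,0]]'
```

```text
clock: 30.0
tool_pos: [0.4682, 0.2419, 0.0902]
eef_rot: [0.501, 0.499, -0.499, -0.501]
contact_force: [-1.1, -0.3, -1.5]
opening: 0.214
clock: 30.25
tool_pos: [0.4683, 0.242, 0.0901]
eef_rot: [0.501, 0.5, -0.499, -0.5]
contact_force: [-0.8, -1.5, 7.0]
opening: 0.218
```

Seated: 7 N at reported 90.1, where 90.3 was predicted. Release and rise.

```bash
python3 -m inch '[[0,-0.7,0,0,0,0],[0,0,0,0,0,0],[0,0,0,0,0,0],[0,0,0,0,0,0],[0,-4,0,0,0,0],[0,-8,0,0,0,0],[0,-14,0,0,0,0],[0,-20,0,0,0,0],[0,-20,0,0,0,0],[0,-12,0,0,0,0],[0,0,0,0,0,0],[0,0,0,0,0,0]]' 45
python3 - <<'E'
from h import *
plan([679.5,197.5,150],90)
d=wsnap("w14");P=pts(d)*1000;ok=d["range_z"]>0
near=np.hypot(P[...,0]-470,P[...,1]-241)<50
m=ok&near&(P[...,2]>119)&(P[...,2]<132)
print(np.percentile(P[m][:,2],[5,50,95]),cv2.minEnclosingCircle(P[m][:,:2].astype(np.float32)))
u,v=proj(d,np.array([.467,.332,.138]));print(circ(d,P/1000,u,v,80,.133,.146,.138))
E
```

```text
clock: 31.25
tool_pos: [0.4685, 0.2419, 0.1682]
eef_rot: [0.501, 0.5, -0.499, -0.501]
contact_force: [-0.7, 0.4, -0.9]
opening: 0.511
t 31.25 pos [468.5 241.9 168.2] x-yaw 89.8 tilt [ 0.001  0.    -1.   ] q [-0.03  0.75 -0.92  1.88  0.76  0.91  0.24]
 turn [ 0.001 -0.003  0.   ]  shift after turn [ -44.4   18.2 -211. ]  shift before turn [ -43.8   18.5 -211.1]
[125.56028008 126.84187819 127.94942898] ((469.8920593261719, 240.8233184814453), 37.1047477722168)
(array([466. , 330.3]), 54.0, 1457, array([465.8, 331.3, 137.7]))
```

View pics/w14.png

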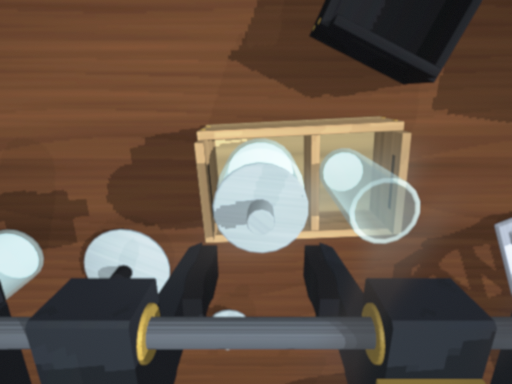

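The wide lid (261,207) is seated level: disc top at 126.8 (expected 126), centred on the neck. Next, the slim lid.

```bash
python3 -m inch '[[-2,0,-12,0,0,0],[-4,0,-18,0,0,0],[-5,0,-24,0,0,0],[-5,2,-26,0,0,0],[-5,3,-26,0,0,0],[-5,4,-26,0,0,0],[-5,4,-26,0,0,0],[-5,3,-22,0,0,0],[-5,2,-16,0,0,0],[-3,0,-10,0,0,0],[0,0,-5,0,0,0],[0,0,0,0,0,0]]' 45
python3 -m inch '[[0,0,0,0,0,0],[0,0,0,0,0,0],[0,0,0,0,0,0]]'
python3 - <<'E'
from h import *
plan([679.5,197.5,-19.5],90)
d=wsnap("w15");P=pts(d)
u,v=proj(d,np.array([.6795,.1975,.04]));print(u,v)
print(circ(d,P,u,v,60,.034,.046,.04),circ(d,P,u,v,80,.009,.023,.016))
E
```

```text
clock: 32.3
tool_pos: [0.6792, 0.1968, 0.1481]
eef_rot: [-0.501, -0.498, 0.5, 0.501]
contact_force: [-0.1, 0.3, -0.2]
opening: 0.516
clock: 32.55
tool_pos: [0.6782, 0.198, 0.15]
eef_rot: [-0.5, -0.5, 0.5, 0.5]
contact_force: [-0.3, -0.3, -0.8]
opening: 0.511
t 32.55 pos [678.2 198.  150. ] x-yaw 89.9 tilt [-0. -0. -1.] q [ 0.04  0.98 -0.88  1.31  0.77  1.19  0.67]
 turn [-0.    -0.001 -0.   ]  shift after turn [ -0.5 169.5  -1.3]  shift before turn [ -0.4 169.5  -1.4]
261.2216672494777 185.2779517994248
(array([678.1, 198.6]), 20.8, 327, array([677.8, 198.6,  40.5])) (array([678.5, 198.8]), 58.0, 1920, array([676.6, 198.6,  16.8]))
```

View pics/w15.png

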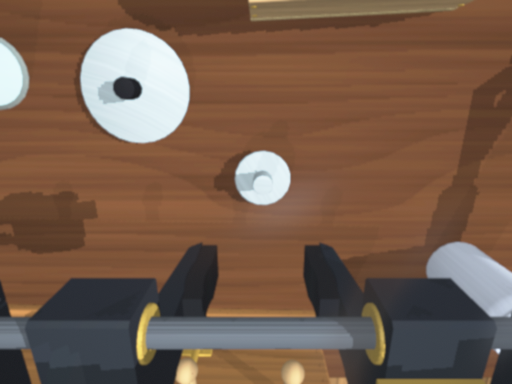

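The slim lid's knob is at (262,182), i.e. (678.2,198.6), disc Ø58. Descend.

```bash
python3 -m inch '[[0.6,10,0,0,0,0],[0,18,0,0,0,0],[0,26,0,0,0,0],[0,28,0,0,0,0],[0,28,0,0,0,0],[0,22,0,0,0,0],[0,15,0,0,0,0],[0,10,0,0,0,0],[0,6,0,0,0,0],[0,3,0,0,0,0],[0,0,0,0,0,0],[0,0,0,0,0,0]]' 45
python3 - <<'E'
from h import *
plan([678.2,198.6,-19.5],90)
d=wsnap("w16")
E
```

```text
clock: 33.6
tool_pos: [0.6798, 0.1984, -0.0149]
eef_rot: [0.501, 0.5, -0.499, -0.501]
contact_force: [0.2, -0.0, 0.4]
opening: 0.509
t 33.6 pos [679.8 198.4 -14.9] x-yaw 89.8 tilt [ 0.002  0.001 -1.   ] q [ 0.01  1.18 -0.78  1.39  0.92  0.96  0.56]
 turn [ 0.002 -0.003  0.001]  shift after turn [0.2 4.6 1.6]  shift before turn [0.2 4.6 1.6]
```

View pics/w16.png

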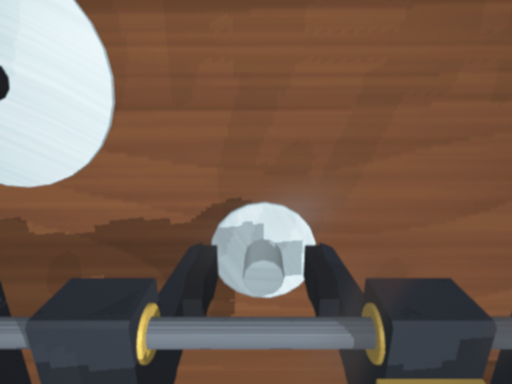

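The knob is between the fingers at (264,272). A little lower, then close.

```bash
python3 -m inch '[[0,2,1,0,0,0],[0,1.5,0.5,0,0,0],[0,0,0,0,0,0],[0,0,0,0,0,0]]' 45
python3 -m inch '[[0,0,0,0,0,0],[0,0,0,0,0,0],[0,0,0,0,0,0],[0,0,0,0,0,0],[0,0,0,0,0,0],[0,0,0,0,0,0],[0,0,0,0,0,0]]' 8 30
python3 -m inch '[[0,-3,0,0,0,0],[0,-5,0,0,0,0],[0,-5,0,0,0,0],[0,0,0,0,0,0]]'
```

```text
clock: 33.98
tool_pos: [0.6775, 0.1979, -0.0195]
eef_rot: [0.501, 0.499, -0.499, -0.501]
contact_force: [0.3, -0.1, 0.1]
opening: 0.512
clock: 34.57
tool_pos: [0.6776, 0.1981, -0.0196]
eef_rot: [0.501, 0.499, -0.499, -0.501]
contact_force: [-0.4, -0.6, -0.5]
opening: 0.214
clock: 34.9
tool_pos: [0.6784, 0.1984, -0.005]
eef_rot: [0.501, 0.5, -0.499, -0.501]
contact_force: [-0.0, -0.1, -0.6]
opening: 0.217
```

```bash
python3 -m inch '[[0,-12,0,0,0,0],[0,-22,0,0,0,0],[0,-30,0,0,0,0],[0,-32,0,0,0,0],[2,-30,2,0,0,0],[4,-22,6,0,0,0],[7,-12,12,0,0,0],[10,-6,17,0,0,0],[12,-2,20,0,0,0],[13,0,21,0,0,0],[13,0,21,0,0,0],[13,0,21,0,0,0]]'
python3 -m inch '[[13,0,21,0,0,0],[13,0,21,0,0,0],[12,0,19,0,0,0],[9,0,14,0,0,0],[6,0,10,0,0,0],[3,0,5,0,0,0],[0,0,0,0,0,0],[0,0,0,0,0,0],[0,0,0,0,0,0]]'
python3 - <<'E'
from lidw import *
plan([466.5,331.5,120],90)
go('w17',(466.7,331.5),138,199,26)
E
```

```text
clock: 35.9
tool_pos: [0.5554, 0.2726, 0.1613]
eef_rot: [-0.5, -0.499, 0.5, 0.501]
contact_force: [0.6, 0.7, 0.5]
opening: 0.217
clock: 36.65
tool_pos: [0.4691, 0.3275, 0.1611]
eef_rot: [0.502, 0.499, -0.499, -0.501]
contact_force: [-0.0, 0.2, -0.1]
opening: 0.217
t 36.65 pos [469.1 327.5 161.1] x-yaw 89.7 tilt [ 0.001 -0.001 -1.   ] q [-0.2   0.81 -0.89  1.75  0.75  0.97  0.17]
 turn [ 0.001 -0.005 -0.001]  shift after turn [ 4.  41.1  2.6]  shift before turn [ 4.  41.1  2.6]
t 36.65 pos [469.1 327.5 161.1] x-yaw 89.7 tilt [ 0.001 -0.001 -1.   ] q [-0.2   0.81 -0.89  1.75  0.75  0.97  0.17]
 turn [ 0.001 -0.005 -0.001]  shift after turn [-86.5  71.1   0.1]  shift before turn [-86.4  71.2  -0.3]
disc 197.6847091913481 ((470.65789794921875, 326.6272277832031), 29.42724609375)
neck [467.14398804 331.31229495] 0.15882919320032507 570
```

View pics/w17.png

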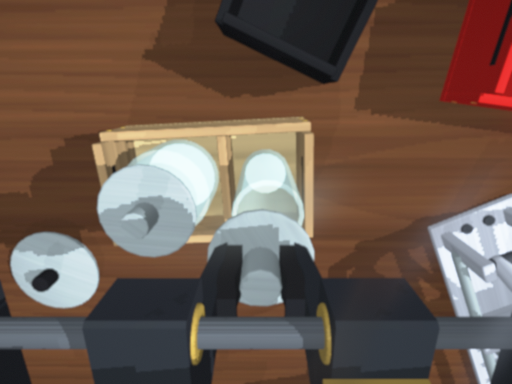

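The wrist view shows the disc (261,245) above the slim jar (268,195). Jar centre (467.1,331.3) against disc (470.7,326.6): shift −3.5 in x, +4.7 in y, and down to just above the rim.

```bash
python3 -m inch '[[2,0,1.5,0,0,0],[2,3,1.5,0,0,0],[0.7,6,0.5,0,0,0],[0,8,0,0,0,0],[0,8,0,0,0,0],[0,6,0,0,0,0],[0,4,0,0,0,0],[0,2,0,0,0,0],[0,0,0,0,0,0],[0,0,0,0,0,0],[0,0,0,0,0,0]]'
python3 - <<'E'
from lidw import *
go('w18',(466.7,331.5),138,159,26)
E
```

```text
clock: 37.62
tool_pos: [0.4646, 0.3335, 0.1247]
eef_rot: [-0.501, -0.5, 0.499, 0.501]
contact_force: [0.2, 0.8, -1.5]
opening: 0.216
t 37.62 pos [464.6 333.5 124.7] x-yaw 89.8 tilt [ 0.  0. -1.] q [-0.23  0.85 -0.86  1.78  0.81  0.9   0.11]
 turn [ 0.    -0.003  0.   ]  shift after turn [-92.5  34.7  -4.4]  shift before turn [-92.5  34.7  -4.7]
disc 161.20386633430917 ((465.885009765625, 332.1278076171875), 29.167118072509766)
neck [467.11698833 331.27230988] 0.17388785455861613 983
```

```bash
python3 -m inch '[[-0.9,1,-0.6,0,0,0],[0,1,-0.6,0,0,0],[0,0,0,0,0,0],[0,0,0,0,0,0],[0,0,0,0,0,0]]'
python3 - <<'E'
from lidw import *
go('w19',(466.7,331.5),138,159,26)
E
```

```text
clock: 38.08
tool_pos: [0.4657, 0.3324, 0.1224]
eef_rot: [0.501, 0.499, -0.499, -0.501]
contact_force: [-0.3, -1.2, -0.9]
opening: 0.213
t 38.08 pos [465.7 332.4 122.4] x-yaw 89.8 tilt [ 0. -0. -1.] q [-0.23  0.85 -0.85  1.78  0.81  0.9   0.11]
 turn [ 0.    -0.003 -0.   ]  shift after turn [-91.4  32.4  -3.3]  shift before turn [-91.4  32.4  -3.6]
disc 158.9688963059904 ((467.2135314941406, 331.1570129394531), 29.335737228393555)
neck [467.15803929 331.28243624] 0.16634487836083714 999
```

Disc and jar are aligned within 0.2 mm. Lowering 16 mm to the seat (reported ≈ 106.4).

```bash
python3 -m inch '[[0,2,0,0,0,0],[0,2.5,0,0,0,0],[0,2.5,0,0,0,0],[0,2.5,0,0,0,0],[0,2,0,0,0,0],[0,1.5,0,0,0,0],[0,1,0,0,0,0],[0,0,0,0,0,0]]'; python3 -m inch '[[0,0.5,0,0,0,0],[0,0.5,0,0,0,0],[0,0.3,0,0,0,0],[0,0,0,0,0,0]]'
```

```text
clock: 38.8
tool_pos: [0.4656, 0.3322, 0.1081]
eef_rot: [0.501, 0.499, -0.499, -0.501]
contact_force: [-0.4, 0.8, -0.3]
opening: 0.215
clock: 39.13
tool_pos: [0.4657, 0.3324, 0.1071]
eef_rot: [0.501, 0.499, -0.499, -0.501]
contact_force: [0.8, 0.5, -0.9]
opening: 0.223
```

```bash
python3 -m inch '[[0,0.5,0,0,0,0],[0,0.5,0,0,0,0],[0,0,0,0,0,0]]'
```

```text
clock: 39.38
tool_pos: [0.4657, 0.3325, 0.1063]
eef_rot: [0.501, 0.499, -0.499, -0.501]
contact_force: [-0.6, 0.1, 1.2]
opening: 0.22
```

```bash
python3 -m inch '[[0,0.4,0,0,0,0],[0,0,0,0,0,0]]'
```

```text
clock: 39.55
tool_pos: [0.4658, 0.3325, 0.1063]
eef_rot: [0.501, 0.5, -0.499, -0.501]
contact_force: [-0.2, -1.4, 5.5]
opening: 0.213
```

Seated (5.5 N at 106.3). Release, rise, and back away for final checks.

```bash
python3 -m inch '[[0,-0.6,0,0,0,0],[0,0,0,0,0,0],[0,0,0,0,0,0],[0,0,0,0,0,0],[0,-4,0,0,0,0],[0,-8,0,0,0,0],[0,-14,0,0,0,0],[0,-20,0,0,0,0],[0,-20,0,0,0,0],[0,-20,0,0,0,0],[0,-10,0,0,0,0],[0,0,0,0,0,0]]' 45
python3 - <<'E'
from h import *
plan([466,332,0])
d=wsnap("w20")
E
python3 -m inch '[[-10,-10,-5,0,0,0],[-20,-10,-10,0,0,0],[-30,0,-10,0,0,0],[-38,0,-10,0,0,0],[-38,0,-10,0,0,0],[-38,0,-10,0,0,0],[-38,0,-10,0,0,0],[-38,0,-10,0,0,0],[-38,0,-10,0,0,0],[-38,0,-5,0,0,0],[-25,0,0,0,0,0],[-10,0,0,0,0,0]]' 
python3 -m inch '[[-10,0,0,0,0,0],[-20,0,0,0,0,0],[-30,0,0,0,0,0],[-35,0,0,0,0,0],[-35,0,0,0,0,0],[-35,0,0,0,0,0],[-35,0,0,0,0,0],[-35,0,0,0,0,0],[-25,0,0,0,0,0],[-15,0,0,0,0,0],[-5,0,0,0,0,0],[0,0,0,0,0,0]]'
python3 - <<'E'
from h import *
plan([466,332,0])
t=tsnap("t20");s=tsnap("s20","side")
cv2.imwrite("pics/t20z.png",cv2.resize(t["img"][90:240,180:420,::-1],None,fx=3.3,fy=3.3));cv2.imwrite("pics/s20z.png",cv2.resize(s["img"][85:285,150:350,::-1],None,fx=3,fy=3))
P=pts(t);d=load("w20");Q=pts(d)*1000
for c,z in(((470,241),126),((467,331.3),142)):
    m=(d["range_z"]>0)&(np.hypot(Q[...,0]-c[0],Q[...,1]-c[1])<45)&(abs(Q[...,2]-z)<7);print("disc",np.percentile(Q[m][:,2],[5,50,95]),cv2.minEnclosingCircle(Q[m][:,:2].astype(np.float32)))
A=dict(pot=(289,161,20,.008,.028,.016),jam=(330,161,14,.08,.1,.092),tum=(372,130,16,.09,.11,.1),dish=(385,196,30,.015,.045,.034))
for k,a in A.items():
    try: print(k,*circ(t,P,*a))
    except Exception as e: print(k,e)
E
```

```text
clock: 40.55
tool_pos: [0.4665, 0.334, 0.2055]
eef_rot: [0.501, 0.501, -0.497, -0.501]
contact_force: [0.1, -0.2, 0.7]
opening: 0.512
t 40.55 pos [466.5 334.  205.5] x-yaw 89.8 tilt [ 0.004  0.004 -1.   ] q [-0.19  0.76 -0.93  1.7   0.69  1.04  0.21]
 turn [0. 0. 0.]  shift after turn [ -2.8 205.5   1.3]  shift before turn [ -2.8 205.5   1.3]
clock: 41.6
tool_pos: [0.5538, -0.0349, 0.2202]
eef_rot: [-0.502, -0.496, 0.499, 0.503]
contact_force: [-0.4, -0.6, 0.3]
opening: 0.515
clock: 42.6
tool_pos: [0.5541, -0.3083, 0.2218]
eef_rot: [-0.5, -0.5, 0.499, 0.501]
contact_force: [0.4, 0.8, 0.1]
opening: 0.509
t 42.6 pos [ 554.1 -308.3  221.8] x-yaw 89.8 tilt [-0.     0.001 -1.   ] q [ 0.93  0.85 -1.01  1.49  0.74  1.22  1.38]
 turn [0. 0. 0.]  shift after turn [639.8 222.5  89.8]  shift before turn [639.8 222.5  89.8]
disc [125.55174771 126.89391865 128.08152976] ((469.8529052734375, 240.6525421142578), 37.21067810058594)
disc [141.45914044 142.8244996  144.04687497] ((466.9434814453125, 331.2268981933594), 28.985206604003906)
pot [590.9  73.9] 103.8 587 [590.9  73.8  14.8]
jam [575.2 -65. ] 61.9 91 [575.8 -65.5  89.1]
tum [ 677.8 -207.8] 75.8 108 [ 681.8 -211.1   97.7]
dish [ 457.8 -261.1] 173.9 1142 [ 459.5 -267.9   24.9]
```

View pics/t20z.png

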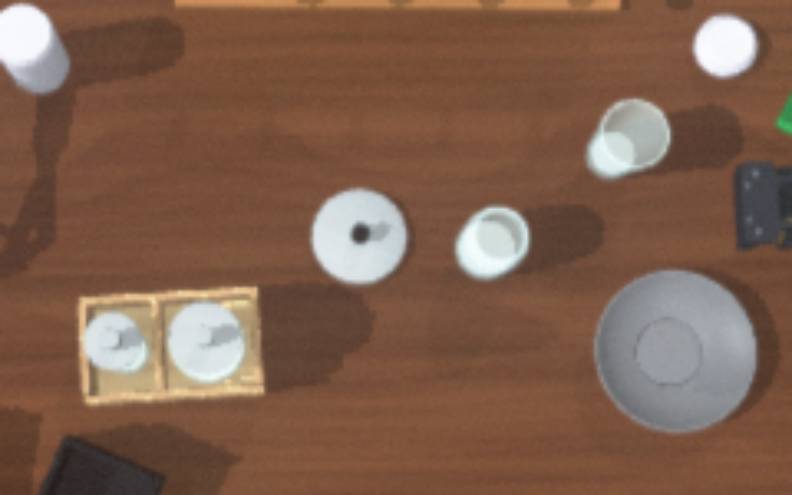

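View pics/s20z.png

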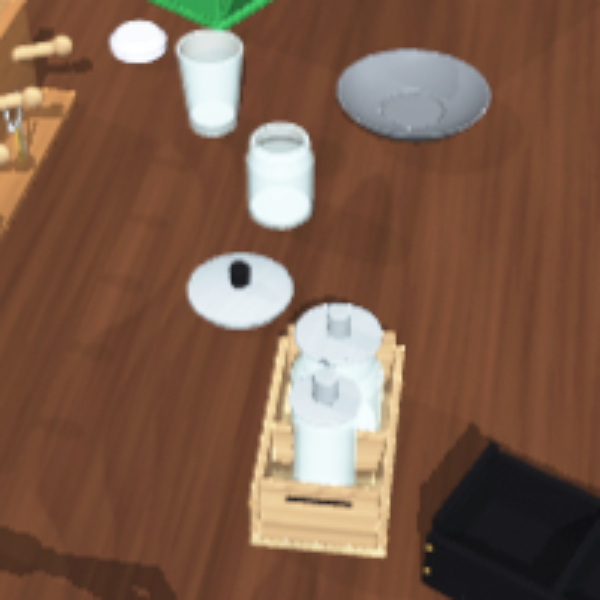

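View pics/w20.png

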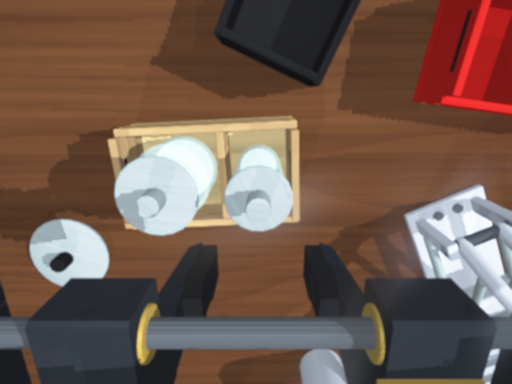

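The top, side and wrist views agree. Both jars are upright in their bays with lids level and seated (disc tops 126.9 and 142.8 mm, expected 126 and 142), and the look-alikes haven't moved. Handing in.

```bash
python3 -c "
from plant import r
print(r.finish_job(), r.get_state()['clock'])"
```

```text
the job is handed in; nothing more can be done
the job is handed in; nothing more can be done
```

Both jars stand upright in the wooden caddy, the wide jar in the larger bay and the slim jar in the smaller. Each has its own steel lid fully seated. I handed the job in at about 43 s, with the arm clear of everything.

**Last checks**
- **Lids:** both discs are level, with tops at 126.9 mm (wide) and 142.8 mm (slim). They should be at 126 and 142 mm, so the small excess is within the camera error. The discs sit within about 0.3 mm of their jars' centres.
- **Things to leave alone:** the pot lid, jam jar, tumbler and dish measured within about 1 mm of where they started, which is within measurement error.
- **Forces:** the highest wrist force I read was about 7 N, while pressing the wide lid onto its jar. I only read forces at the end of each move.

**What disagreed**
- **Finger length:** the fingers really end about 39 mm short of the reported tool point. My first try at the wide jar therefore closed on air above the rim, without touching the jar. I confirmed the offset with the wrist and side cameras and allowed for it from then on.
- **Camera agreement:** the top and wrist cameras differ by about 1 mm, so I did the final alignments in the wrist camera's frame.

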